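# Brake the sculptor's banding wheel by touch and lock it with its pin

### The job

The banding wheel with the resin dog head on it is still spinning freely: slow it with a light touch of the fingers on its plate, never over 12 N, and bring it to rest with the hole near the rim over the slot of the fixed fork below. Only when it stands still there, take the lock pin out of the wooden block and set it down through the hole until its tip is home on the floor of the slot, feeling for the slot without forcing (never over 25 N) if it does not drop in, and let go. Keep clear of the dog head, and leave the tape roll, the mould block and the paint tub where they stand.

Things in the scene. Friction and masses are not known exactly. Their poses are not given: they have to be found in the camera images.
- stand: Fixed cast-iron stand of the banding wheel (sculptor's turntable), screwed to the bench: round foot, column, horizontal fork. Origin on the bench under the turning axis; z up; x points from the axis along the fork's slot. The plate is clamped on the spindle at a height that differs each time and is not measured: its flat level top lies 124 to 138 mm above this origin. Find it by touch.
- wheel (a joint): Angle of the wheel, rad, growing anticlockwise from above, counting on over whole turns; at every multiple of 2 pi the hole is over the slot. Round flat cast plate, 260 mm across, 14 mm thick, about 4 kg, on a ball bearing. It starts turning anticlockwise at 1 to 3 rad/s and coasts for over a minute. Once stopped it stays; fingers pressed on lightly (3 to 8 N) and slid along carry it with them.
- hole (a point): Point on the upright axis of the hole in the plate, at the level of the fork's top face (so not on the plate itself), 108 mm from the turning axis; it goes round with the wheel. Round hole 11.5 mm across, lightly chamfered, straight through the 14 mm plate. x axis points from the turning axis outwards.
- slot (a point): Middle of the slot's width at the top face of the fixed fork, under the path of the hole, 108 mm from the turning axis, 107 mm above the bench (3 to 17 mm below the plate's underside). The slot runs radially (86 to 156 mm from the axis), is 11.5 mm wide and 20 mm deep with a flat closed floor; its outer 26 mm show beyond the rim. x axis radially outwards.
- dog_head: Cast-resin dog head on a wooden plug on the end of the spindle, standing through the middle of the plate and turning with it; within 36 mm of the turning axis; its highest point is 186 mm above the bench. Origin on the turning axis, 138 mm above the bench. Not to be touched.
- pin_grip (a point): Point in the grip of the loose steel lock pin, on its axis, 76 mm above the tip, 14 mm below the top; z up along the pin. Pin 90 mm tall, 90 g: shank 10 mm in diameter, 52 mm long, tapering over the last 6 mm to 4.4 mm; collar 26 mm in diameter, 5 mm thick; grip 18 mm in diameter, 33 mm tall. Starts upright in the wooden block, collar on the block's top.
- socket (a point): Mouth of the hole in which the lock pin stands, on the top face of a fixed wooden block 100 x 64 x 64 mm; hole 12 mm across, 58 mm deep, upright; 64 mm above the bench.
- tape_roll: Bystander: roll of brown tape lying flat, 100 mm across, 48 mm high; origin at the middle of its underside.
- mould: Bystander: green two-part silicone mould block, 75 x 55 x 60 mm; origin at the middle of its underside.
- tub: Bystander: round lidded paint tub, 68 mm across, 60 mm high; origin at the middle of its underside.
- pin_tip (a point): Tip of the lock pin, on its axis, 76 mm below pin_grip. Home, it stands on the floor of the slot, 20 mm below point slot; the collar then stays 1 to 15 mm above the plate.
Not all that is in view belongs to the job. Of the things shaped like the part that bears pin_grip, the bare steel one is meant. What is shaped like the part that bears socket but blue is not meant.

How it is judged:
By the outcome, as a careful person would: the job done as asked, in the order asked, and still so for the second after the job is handed in, with the robot touching nothing.
It also fails if it takes over 72 s, if anything falls off the work surface, if the arm or the gripper's body presses on something with over 40 N, if the wrist force passes 120 N, or if a joint passes its speed limit or range.

### The arm

A 7-joint arm with a two-finger parallel gripper is mounted at the origin on the work surface. World frame = base frame: x ahead of the robot, y to its left, z up, the work surface at z = 0. Lengths are in m, angles in rad, forces in N, time in s.
With the tool pointing down it reaches from about 0.425 to 0.925 m from the base axis. Payload 6.8 kg.
Tool frame: the origin (TCP) lies midway between the tips of the shut fingers; the grasp point (between the pads) lies 19 mm behind it; z points along the fingers, x is the direction in which the jaws open and shut, and the axes are right-handed (so a half turn about z gives the same grasp; the last joint's range is limited). The gripper opens to 85 mm and grips with 20 to 120 N. Pads are 22 mm wide; open, the fingers measure 114 mm over their backs; the gripper's body (76 mm by 85 mm) begins 54 mm behind the grasp point. The pads swing forward as they close: fully open they stand 13 mm farther back than shut.
Start: joints at [-1.334, 0.477, 0.022, 1.555, -0.011, 1.109, -0.083], TCP at [0.228, 0.635, 0.231] pointing down, gripper open.
Joint ranges: [-2.96, 2.96], [-0.34, 2.1], [-1.41, 1.46], [0.24, 2.44], [-1.37, 4.51], [0.17, 1.92], [-2.96, 2.96]. Speed limits (rad/s): [2.39, 2.39, 3.14, 3.14, 3.14, 3.14, 3.14].

### API

Orientations are given as a unit quaternion [w, x, y, z].
In Python, from station import bot, imaging, nets gives the robot as it stands. The module is installed in compiled form; this text tells all that it offers.
- The arm moves only by the tool apply_moves, never from a script. Its argument "moves" is text: rows parted by semicolons, each of 7 numbers parted by spaces: the gripper command: -1 is fully open, 1 is shut, values between are in proportion, then the shift along the tool's x, y, z normalised to -1 to 1, where 1 is 120 mm, then the turn, a rotation vector about the tool's x, y, z normalised to -1 to 1, where 1 is 4 degrees. In form: hand dx dy dz rx ry rz; .... A call has 1 to 12 rows; each row shifts and turns the commanded pose from where the row before left it, along the tool's axes as they then stand; what a row does not reach is not made up. A row lasts 1/12 s, in which the tool goes at most 41.7 mm and 7.16 degrees, less where a joint would pass 70% of its speed; a pose out of reach is approached as far as the arm can. A call with a number of a shift or a turn outside -1 to 1 is refused whole. A call with a gripper value outside its range is refused whole. The fingers move at their own pace and stop on an object; "force" is the grip in N (left out, the last holds). Time passes only in rows, so rows that do not move let the fingers close. It gives the time, the measured TCP pose, the force and the opening at its end, in the units of the state.
- bot.get_obs(): the state, without advancing time (a new reading comes with each control period).
- imaging.read_camera(name): name is "side" or "top" or "wrist"; returns a dict with "image" (420x560x3 uint8, red, green, blue), "fx", "fy", "cx", "cy" (pixels), "view" (4x4, takes a point from world to camera coordinates); the wrist camera has in their place "mount" (4x4, takes a point from camera to tool coordinates, whose origin is the TCP and whose axes are the tool frame's). Camera axes: x right, y down, z forward; pixel columns grow to the right and rows downward; lengths in m; the calibration is good to about 2 mm. A picture is of the moment at which its call begins: read the wrist's pose just before it. There is no depth.
- bot.hand_in(): hands the job in, once; it reports no verdict.
Trained networks look in a picture, given as the dict that the camera call returned (one of the last four; its "shot" number tells which), for a name from the list of things; names that differ only in an ending like _2 or _b are one class to them, and where a whole thing is asked for, a point or a joint stands for the part that bears it (a point fixed in the world has none). Each returns a list of dicts, best first, with "score" (0 to 1); they miss things now and then, are a little off and sometimes report something else, mostly with a low value. They report only what shows in the picture. A call takes as long as a camera call. They do not tell look-alikes from the thing itself.
- nets.spot_in(picture, name): "rect" ([left, top, right, bottom] in pixels, round what is visible of it).
- nets.outline_of(picture, name): "region" (420x560 bool, what is visible of it) and "rect" ([left, top, right, bottom] in pixels, round what is visible of it).
- nets.spot_point(picture, name): "location" ([column, row] in pixels: a listed point, or the origin of a listed thing).
The state is a dict: "t": time; "q": joint angles; "joint_vel": joint speeds; "joint_torque": joint torques, N m; "eef_pos": TCP position; "tool_rot": TCP orientation; "contact_force": force on the tool from outside, world axes, zero at the start; "torque": the same for the moment, N m; "gripper_width": opening from 0.0 (shut) to 1.0 (fully open).
Only numpy, scipy, OpenCV 4.12 (cv2) and the standard library are available. Lean on these libraries where they do the work, as an engineer would, in place of code of your own. Each camera call takes 0.05 s, during which the arm holds its last target.

## Working session

There is one attempt and no reset: what is moved stays moved. The work goes in short steps, Python scripts to look and compute and a tool call to move; the robot and the scene stay as the last step left them, time stands still between calls to the robot, and variables do not carry over. Pictures are saved under pics/ and viewed, and the job is handed in when it is done.

Besides the shell and the picture viewer there is one more tool, called after "Request:" as a command line: name --argument value ..., lists and objects as JSON in quotes. apply_moves: Moves the arm, as the interface text tells. Scaled input: -1 to 1 covers 120 mm each way for a shift and 4 degrees each way for a turn. Its arguments: {"type":"object","properties":{"moves":{"type":"string"},"force":{"type":"number"}},"required":["moves"]}

```bash
mkdir -p pics
python3 - <<'E'
from station import bot, imaging, nets
import cv2, numpy as np
print(bot.get_obs())
for n in ["top","side"]:
    p=imaging.read_camera(n)
    cv2.imwrite(f"pics/{n}0.png",p["image"][:,:,::-1])
    print(n,p["shot"],p["fx"],p["cx"],p["cy"],np.round(p["view"],4).tolist())
E
```

```text
{'t': 0.0, 'q': array([-1.33406951,  0.47778715,  0.02230489,  1.55645329, -0.01147409,
        1.10931144, -0.08311714]), 'joint_vel': array([ 1.28485605e-03,  2.50622757e-03, -4.33013310e-04, -8.76973251e-05,
        6.98291478e-04,  5.35245483e-04, -1.95944790e-05]), 'joint_torque': array([ 6.27164500e-04, -5.96463668e+01,  1.60892006e+00, -2.81177455e+01,
        1.25754270e-02,  9.45061678e-03, -6.17493470e-06]), 'eef_pos': array([0.22797198, 0.63470288, 0.23033296]), 'tool_rot': array([ 5.83757329e-04,  8.17920645e-01,  5.75330322e-01, -7.05501277e-04]), 'contact_force': array([-0.00166621, -0.92086364, -0.221086  ]), 'torque': array([ 0.0024149 ,  0.01122961, -0.03802886]), 'gripper_width': 1.0006933154697384}
top 1 454.57851643626105 285.01366649275724 211.10443481752077 [[-0.0451, -0.999, 0.0025, 0.0626], [-0.979, 0.0437, -0.1992, 0.5098], [0.1989, -0.0115, -0.98, 1.1935], [0.0, 0.0, 0.0, 1.0]]
side 2 453.44769293285174 275.2793702902211 211.74690458815255 [[0.9912, -0.1309, -0.0182, -0.5015], [-0.0833, -0.5112, -0.8554, 0.1656], [0.1027, 0.8494, -0.5177, 1.0438], [0.0, 0.0, 0.0, 1.0]]
```

View pics/top0.png

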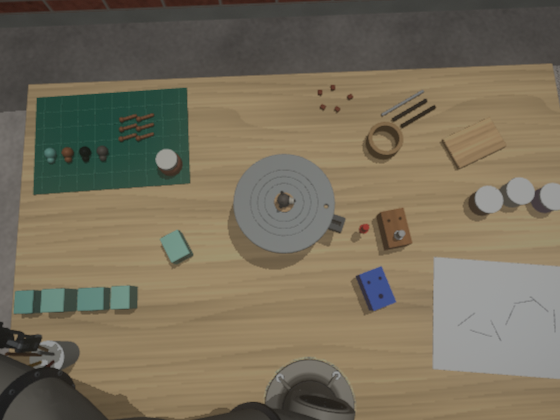

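View pics/side0.png

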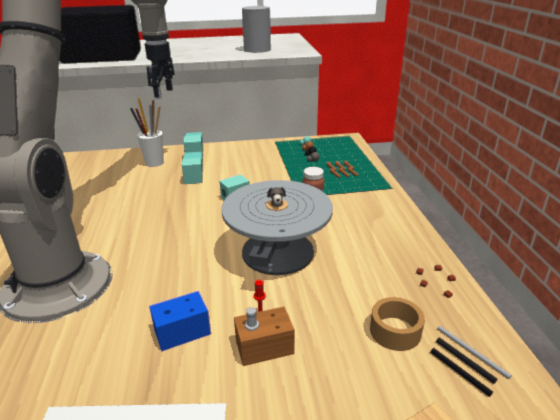

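```bash
cat > h.py <<'E'
from station import bot, imaging, nets
import cv2, numpy as np
from scipy.spatial.transform import Rotation as R
def cam(p):
    K=np.array([[p["fx"],0,p["cx"]],[0,p["fy"],p["cy"]],[0,0,1]])
    if "view" in p: V=np.array(p["view"])
    else:
        o=p["obs"]; T=np.eye(4); w,x,y,z=o["tool_rot"]; T[:3,:3]=R.from_quat([x,y,z,w]).as_matrix(); T[:3,3]=o["eef_pos"]
        V=np.linalg.inv(T@np.array(p["mount"]))
    return K,V
def read(n):
    o=bot.get_obs(); p=imaging.read_camera(n); p["obs"]=o; return p
def atz(p,uv,z):
    K,V=cam(p); d=V[:3,:3].T@np.linalg.inv(K)@np.array([uv[0],uv[1],1.]); c=-V[:3,:3].T@V[:3,3]
    return c+d*(z-c[2])/d[2]
def proj(p,X):
    K,V=cam(p); q=K@(V[:3,:3]@np.array(X)+V[:3,3]); return q[:2]/q[2]
def tri(p1,u1,p2,u2):
    A=[];b=[]
    for p,u in((p1,u1),(p2,u2)):
        K,V=cam(p); P=K@V[:3]
        for i in range(2): r=u[i]*P[2]-P[i]; A.append(r[:3]); b.append(-r[3])
    x,res,_,_=np.linalg.lstsq(np.array(A),np.array(b),rcond=None); 
    return x, proj(p1,x)-u1, proj(p2,x)-u2
def save(p,n,box=None,s=1):
    im=p["image"][:,:,::-1]
    if box: im=im[box[1]:box[3],box[0]:box[2]]
    cv2.imwrite("pics/"+n,cv2.resize(im,None,fx=s,fy=s,interpolation=cv2.INTER_CUBIC))
E
python3 - <<'E'
from h import *
t=read("top"); s=read("side")
print(t["obs"]["t"])
for n in ["stand","wheel","hole","slot","dog_head","pin_grip","socket","tape_roll","mould","tub"]:
    for nm,p in(("t",t),("s",s)):
        r=nets.spot_point(p,n) if n!="wheel" else nets.spot_in(p,n)
        print(n,nm,[(np.round(a.get("location",a.get("rect")),1).tolist(),round(a["score"],2)) for a in r][:4])
print(bot.get_obs()["t"])
save(t,"t1.png",(220,140,440,310),3.5); save(s,"s1.png",(200,160,360,370),2.8)
E
```

```text
0.1
stand t [([281.3, 214.8], 0.96)]
stand s [([278.8, 251.0], 0.67), ([276.0, 205.6], 0.19)]
wheel t [([236.3, 155.8, 334.3, 255.0], 0.58), ([375.2, 206.8, 409.9, 250.1], 0.34)]
wheel s [([223.7, 180.8, 332.4, 241.9], 0.7), ([230.9, 305.0, 295.2, 363.6], 0.29)]
hole t [([324.7, 198.5], 0.64), ([284.1, 202.4], 0.29)]
hole s [([296.2, 241.8], 0.81)]
slot t [([326.0, 217.3], 0.94), ([401.5, 230.9], 0.29)]
slot s [([264.6, 239.6], 0.89)]
dog_head t [([283.5, 201.4], 0.6)]
dog_head s [([277.1, 206.1], 0.87)]
pin_grip t [([400.1, 232.6], 0.66), ([363.1, 229.3], 0.63), ([282.3, 214.1], 0.28)]
pin_grip s [([258.4, 285.9], 0.64)]
socket t [([378.9, 295.3], 0.77), ([398.8, 232.3], 0.63)]
socket s [([168.9, 311.7], 0.97), ([249.3, 323.1], 0.64)]
tape_roll t [([380.0, 141.5], 0.86)]
tape_roll s [([394.8, 327.7], 0.78)]
mould t [([178.1, 247.0], 0.94)]
mould s [([237.9, 197.9], 0.81)]
tub t [([168.7, 167.8], 0.74)]
tub s [([310.6, 190.1], 0.94)]
1.2
```

View pics/t1.png

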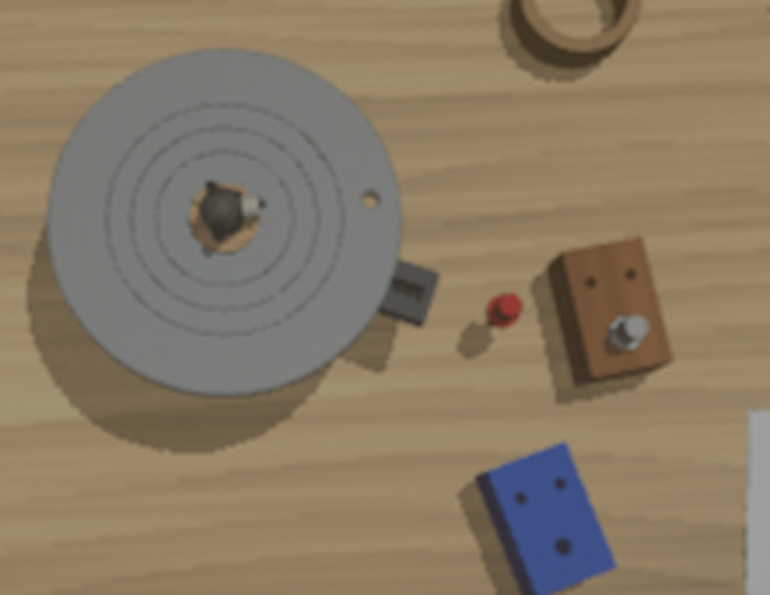

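View pics/s1.png

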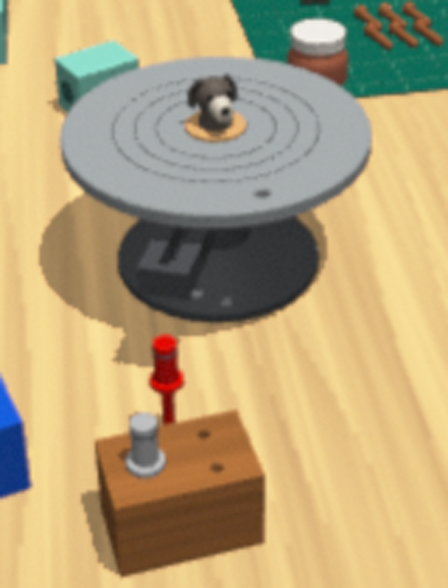

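Run:
```python
from h import *
import pickle
t=read("top"); s=read("side")
# plate axis from outline
def ell(p):
    m=nets.outline_of(p,"wheel"); r=m[0]["region"].astype(np.uint8)
    c,_=cv2.findContours(r,cv2.RETR_EXTERNAL,cv2.CHAIN_APPROX_NONE); c=max(c,key=cv2.contourArea)
    return cv2.fitEllipse(cv2.convexHull(c)), m[0]["score"]
print(ell(t),ell(s))
e=ell(t)[0]; print("axis top",[atz(t,e[0],z) for z in(.131,)])
print("stand", tri(t,[281.3,214.8],s,[278.8,251]), atz(t,[281.3,214.8],0),atz(s,[278.8,251],0))
print("dog", atz(t,[283.5,201.4],.138),atz(s,[277.1,206.1],.138))
print("slot", atz(t,[326,217.3],.107),atz(s,[264.6,239.6],.107))
print("pin", tri(t,[400.1,232.6],s,[251,317]))
print("socket", atz(t,[398.8,232.3],.064),atz(s,[249.3,323.1],.064))
print("mould",atz(t,[178.1,247],0),"tape",atz(t,[380,141.5],0),"tub",atz(t,[168.7,167.8],0), 'red',atz(t,[363,229],.07))
```

```text
(((284.2283630371094, 203.54539489746094), (99.23854064941406, 101.13639831542969), 84.65365600585938), 0.74) (((276.9925231933594, 210.0079345703125), (61.87718200683594, 113.48030853271484), 88.49146270751953), 0.81)
axis top [array([0.51573675, 0.04177763, 0.131     ])]
stand (array([ 0.51723432,  0.05022461, -0.00359123]), array([-0.08740235, -1.48945176]), array([-1.64708235,  0.4305593 ])) [0.51219024 0.05017423 0.        ] [0.5209569  0.04651355 0.        ]
dog [0.51988226 0.04346036 0.138     ] [0.51726389 0.03440521 0.138     ]
slot [ 0.47951287 -0.06559801  0.107     ] [ 0.4773817  -0.05224172  0.107     ]
pin (array([ 0.43120292, -0.26074288,  0.08488129]), array([0.12181763, 0.99708336]), array([ 1.42609641, -0.33136568]))
socket [ 0.43781658 -0.26280295  0.064     ] [ 0.42499447 -0.25489142  0.064     ]
mould [0.4331248 0.3434914 0.       ] tape [ 0.71904574 -0.24989649  0.        ] tub [0.66586401 0.37117456 0.        ] red [ 0.45013338 -0.16631851  0.07      ]
```

Request:
apply_moves --moves "1 -0.188 0.2274 0.02 0 0 0;1 -0.188 0.2274 0.02 0 0 0;1 -0.188 0.2274 0.02 0 0 0;1 -0.188 0.2274 0.02 0 0 0;1 -0.188 0.2274 0.02 0 0 0;1 -0.188 0.2274 0.02 0 0 0;1 -0.188 0.2274 0.02 0 0 0;1 -0.188 0.2274 0.02 0 0 0;1 -0.188 0.2274 0.02 0 0 0;1 -0.188 0.2274 0.02 0 0 0;1 -0.188 0.2274 0.02 0 0 0;1 -0.188 0.2274 0.02 0 0 0" --force 30

```text
t: 2.45
eef_pos: [0.4455, 0.2683, 0.2027]
tool_rot: [-0.0, 0.818, 0.575, 0.0]
contact_force: [1.0, 0.4, -0.0]
gripper_width: -0.002
```

Request:
apply_moves --moves "1 -0.188 0.2274 0.05 0 0 0;1 -0.188 0.2274 0.05 0 0 0;1 -0.188 0.2274 0.05 0 0 0;1 -0.188 0.2274 0.05 0 0 0;1 0 0 0.05 0 0 0;1 0 0 0 0 0 0"

```text
t: 2.95
eef_pos: [0.5174, 0.1453, 0.1716]
tool_rot: [0.0, 0.819, 0.573, -0.001]
contact_force: [0.1, 0.1, -0.2]
gripper_width: 0.002
```

Run:
```python
from h import *
for i in range(3):
    t=read("top"); r=nets.spot_point(t,"hole")
    for a in r[:2]:
        X=atz(t,a["location"],.131); d=X-[.5165,.0425,.131]; print(t["obs"]["t"],a["location"],round(a["score"],2),np.degrees(np.arctan2(d[1],d[0])),np.hypot(*d[:2]))
w=read("wrist"); save(w,"w1.png"); save(t,"t2.png",(200,120,420,290),3.5)
print(bot.get_obs()["t"],w["fx"],w["mount"])
```

```text
2.95 [321.3, 184.4] 0.88 -65.2088808080271 0.10897371047531348
3.05 [313.9, 177.3] 0.6 -50.96667447299343 0.10411811994287123
3.15 [308.4, 170.0] 0.73 -38.23829560013786 0.10936006233374819
3.15 [170.0, 165.4] 0.28 68.65261560314192 0.3141878126094102
3.3 291.951687946646 [[ 9.99999805e-01 -6.07932406e-04  1.44133346e-04  1.79675967e-04]
 [ 5.34144856e-04  9.51537430e-01  3.07532494e-01 -7.83294824e-02]
 [-3.24107242e-04 -3.07532357e-01  9.51537569e-01 -1.42796158e-01]
 [ 0.00000000e+00  0.00000000e+00  0.00000000e+00  1.00000000e+00]]
```

View pics/w1.png

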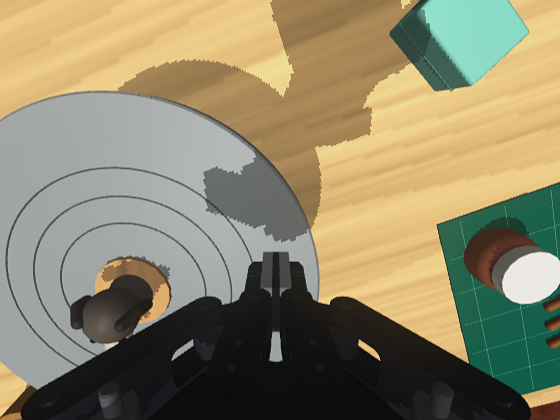

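View pics/t2.png

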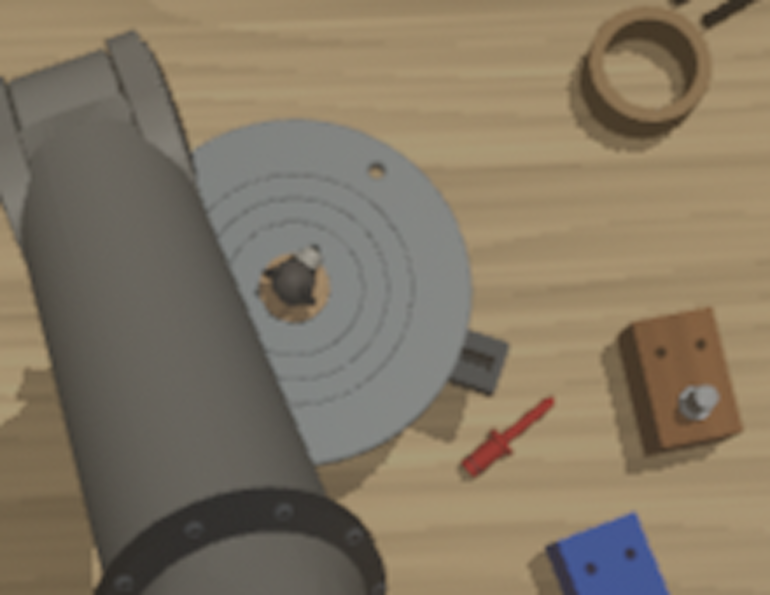

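Request:
apply_moves --moves "1 -0.133 0.048 0.07 0 0 0;1 0 0 0.07 0 0 0;1 0 0 0.06 0 0 0;1 0 0 0 0 0 0;1 0 0 0.006 0 0 0;1 0 0 0.006 0 0 0;1 0 0 0.006 0 0 0;1 0 0 0.006 0 0 0"

```text
t: 3.97
eef_pos: [0.5173, 0.1314, 0.1458]
tool_rot: [0.0, 0.818, 0.575, 0.0]
contact_force: [0.0, 0.6, 0.2]
gripper_width: 0.002
```

Request:
apply_moves --moves "1 0 0 0.01 0 0 0;1 0 0 0.01 0 0 0;1 0 0 0.01 0 0 0;1 0 0 0.01 0 0 0;1 0 0 0 0 0 0"

```text
t: 4.38
eef_pos: [0.5169, 0.131, 0.1406]
tool_rot: [-0.0, 0.818, 0.575, -0.0]
contact_force: [0.7, 0.6, 0.4]
gripper_width: -0.002
```

Request:
apply_moves --moves "1 0 0 0.006 0 0 0;1 0 0 0.006 0 0 0;1 0 0 0.004 0 0 0"

```text
t: 4.63
eef_pos: [0.5171, 0.131, 0.1388]
tool_rot: [-0.0, 0.818, 0.575, -0.0]
contact_force: [-0.0, 0.9, -0.3]
gripper_width: -0.004
```

Request:
apply_moves --moves "1 0 0 0.004 0 0 0;1 0 0 0.004 0 0 0"

```text
t: 4.8
eef_pos: [0.5171, 0.131, 0.1379]
tool_rot: [0.0, 0.818, 0.575, 0.0]
contact_force: [0.1, -0.0, -0.4]
gripper_width: -0.002
```

Request:
apply_moves --moves "1 0 0 0.004 0 0 0;1 0 0 0.004 0 0 0"

```text
t: 4.97
eef_pos: [0.5169, 0.131, 0.137]
tool_rot: [-0.0, 0.818, 0.575, -0.0]
contact_force: [-1.0, -0.4, 2.6]
gripper_width: -0.003
```

Request:
apply_moves --moves "1 0 0 0 0 0 0;1 0 0 0 0 0 0"

```text
t: 5.13
eef_pos: [0.5168, 0.1311, 0.137]
tool_rot: [-0.0, 0.818, 0.575, -0.0]
contact_force: [-1.5, -0.2, 1.8]
gripper_width: -0.002
```

```bash
cat > hole.py <<'E'
from h import *
def meas(k=2):
  for i in range(k):
    t=read("top"); r=nets.spot_point(t,"hole")
    for a in r[:2]:
        X=atz(t,a["location"],.136); d=X-[.5165,.0425,.136]; print(t["obs"]["t"],a["location"],round(a["score"],2),np.degrees(np.arctan2(d[1],d[0])),np.hypot(*d[:2]),t["obs"]["contact_force"])
if __name__=="__main__": meas()
E
python3 hole.py
```

```text
5.1333 [312.4, 234.1] 0.56 -140.90983127134731 0.10804182579059164 [-1.46205559 -0.22796264  1.82760056]
5.2333 [314.8, 233.8] 0.93 -138.32196584853236 0.11161500966941404 [-1.14246079  0.31645216  1.7951989 ]
```

```bash
python3 hole.py
```

```text
5.3333 [318.3, 228.3] 0.92 -129.73862728050514 0.10907808540511638 [-1.3233943  -0.21786174  1.46893389]
5.3333 [383.5, 143.5] 0.68 -61.14824830973553 0.30666037918344596 [-1.3233943  -0.21786174  1.46893389]
5.4333 [178.9, 246.3] 0.64 110.41355307526247 0.2859731390871025 [-1.52233289  0.04504558  1.61707604]
5.4333 [319.6, 224.7] 0.62 -124.66537966688922 0.10665009307932428 [-1.52233289  0.04504558  1.61707604]
```

```bash
python3 hole.py
```

```text
5.5333 [322.4, 226.8] 0.95 -125.084021218259 0.11544986433672633 [-1.21532698  0.56101146  2.59889508]
5.5333 [381.6, 140.9] 0.64 -59.54293240164797 0.3065298422679721 [-1.21532698  0.56101146  2.59889508]
5.6333 [322.4, 225.3] 0.71 -123.42770519671373 0.11348230697284346 [ 0.66096913 -0.27660188  2.04219718]
5.6333 [324.3, 220.1] 0.42 -116.19638243526774 0.1118384575877022 [ 0.66096913 -0.27660188  2.04219718]
```

```bash
python3 hole.py
```

```text
5.7333 [319.2, 225.8] 0.77 -126.24316712249292 0.10729681476104001 [ 0.46615413 -1.58197921  1.45086333]
5.7333 [396.0, 233.6] 0.41 -108.25086061482997 0.2938051366645916 [ 0.46615413 -1.58197921  1.45086333]
5.8333 [321.4, 225.4] 0.93 -124.21024497420879 0.11144686690664095 [ 0.18442722 -0.39449881  1.25287563]
```

Request:
apply_moves --moves "1 0 0 0.005 0 0 0;1 0 0 0 0 0 0"

```text
t: 6.1
eef_pos: [0.5173, 0.1311, 0.1365]
tool_rot: [0.0, 0.818, 0.575, 0.0]
contact_force: [0.4, -0.4, 3.9]
gripper_width: -0.002
```

Run:
```python
from h import *
t=read("top"); save(t,"t3.png",(210,130,370,270),5); s=read("side"); save(s,"s3.png",(200,160,360,280),5)
print(t["obs"]["contact_force"],[a for n in("hole","slot") for p in (t,s) for a in nets.spot_point(p,n)[:2]])
```

```text
[ 0.39447253 -0.38708711  3.86521275] [{'location': [321.9, 225.1], 'score': 0.83}, {'location': [255.4, 239.6], 'score': 0.56}, {'location': [323.6, 219.7], 'score': 0.81}, {'location': [282.8, 212.7], 'score': 0.66}, {'location': [261.9, 241.3], 'score': 0.8}]
```

View pics/t3.png

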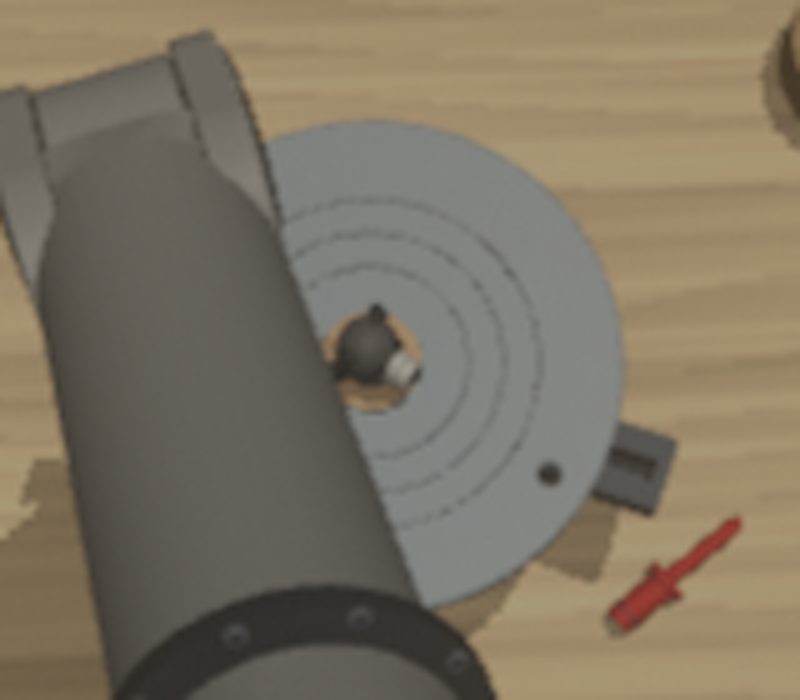

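View pics/s3.png

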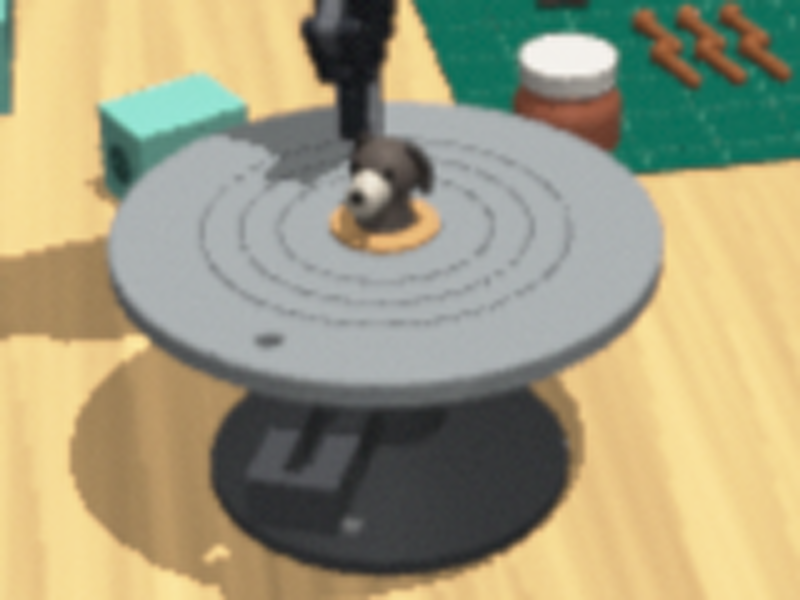

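Run:
```python
from h import *
t=read("top"); s=read("side")
f=lambda u,v:(210+(u)/5,130+(v)/5)
g=lambda u,v:(200+u/5,160+v/5)
h=atz(t,f(549,474),.137); hs=atz(s,g(270,341),.137)
print("hole",h,hs, "slot out",atz(t,f(655,463),.107),"slot at rim",atz(t,f(607,455),.107))
print("slot out side",atz(s,g(297,468),.107), atz(s,g(322,410),.107))
# fit circle of plate top: rim pts
P=np.array([atz(t,f(*q),.136)[:2] for q in [(370,119),(623,360),(578,215),(480,142),(560,545),(500,590)]])
from scipy.optimize import least_squares
r=least_squares(lambda c:np.hypot(*(P-c[:2]).T)-.13,[.517,.043]); print(r.x,r.fun)
P=np.array([atz(s,g(*q),.136)[:2] for q in [(108,240),(663,235),(200,132),(480,107),(600,145),(150,315),(380,385)]])
r=least_squares(lambda c:np.hypot(*(P-c[:2]).T)-.13,[.517,.043]); print(r.x,r.fun)
```

```text
hole [ 0.45539186 -0.04562124  0.137     ] [ 0.45565204 -0.048997    0.137     ] slot out [ 0.4637742  -0.10368979  0.107     ] slot at rim [ 0.46910675 -0.07902108  0.107     ]
slot out side [ 0.46090926 -0.10165041  0.107     ] [ 0.47593687 -0.06126771  0.107     ]
[0.51648852 0.0394757 ] [ 0.00125709 -0.00335587  0.00148077  0.00061743  0.00159585  0.00172714]
[0.51783269 0.04300798] [-0.00089425 -0.00020486  0.00349593 -0.001765    0.00115172 -0.00189073
  0.00274697]
```

Request:
apply_moves --moves "1 -0.003 -0.008 0 0 0 0;1 -0.006 -0.017 0 0 0 0;1 -0.006 -0.017 0 0 0 0;1 -0.007 -0.017 0 0 0 0;1 -0.008 -0.017 0 0 0 0;1 -0.008 -0.016 0 0 0 0;1 -0.009 -0.016 0 0 0 0;1 -0.009 -0.016 0 0 0 0;1 -0.010 -0.015 0 0 0 0;1 -0.010 -0.015 0 0 0 0;1 -0.005 -0.007 0 0 0 0;1 0 0 0 0 0 0"

```text
t: 7.5
eef_pos: [0.495, 0.1284, 0.1363]
tool_rot: [-0.0, 0.818, 0.575, -0.0]
contact_force: [-0.8, 0.1, 3.8]
gripper_width: 0.0
```

Run:
```python
from h import *
t=read("top"); save(t,"t4.png",(280,180,360,240),10)
print(t["obs"]["contact_force"],[a for n in("hole","slot") for p in (t,) for a in nets.spot_point(p,n)[:2]])
```

```text
[-0.75013345  0.1167057   3.84833414] [{'location': [327.9, 218.1], 'score': 0.92}, {'location': [175.6, 248.3], 'score': 0.32}, {'location': [322.9, 220.4], 'score': 0.98}]
```

View pics/t4.png

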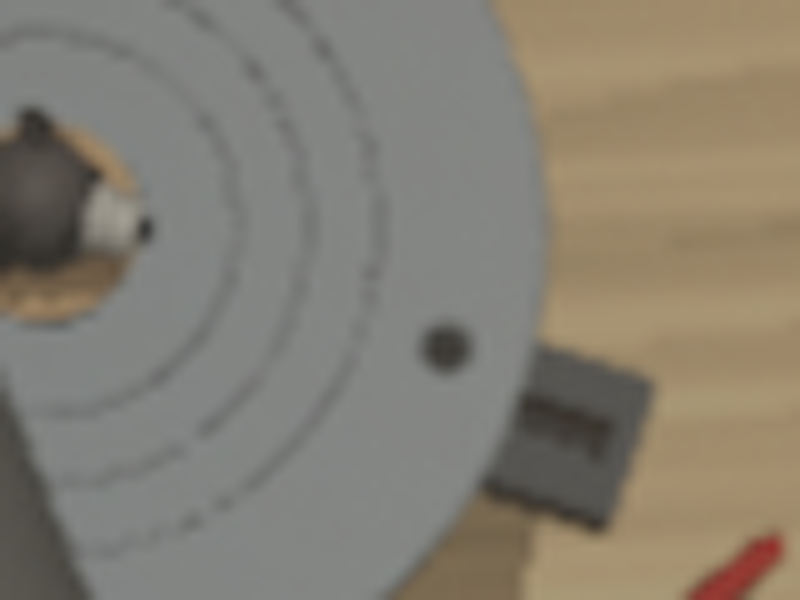

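Request:
apply_moves --moves "1 0 0 -0.03 0 0 0;1 0 0 -0.2 0 0 0.99;1 0 0 -0.2 0 0 0.99;1 0 0 -0.2 0 0 0.99;1 0 0 -0.05 0 0 0.99;1 0 0 0 0 0 0.99;1 0 0 0 0 0 0.99;1 0 0 0 0 0 0.99;1 0 0 0 0 0 0.99;1 0 0 0 0 0 0.99;1 0 0 0 0 0 0.99;1 0 0 0 0 0 0.99"

```text
t: 8.65
eef_pos: [0.4952, 0.1281, 0.2177]
tool_rot: [0.0, 0.973, 0.229, -0.001]
contact_force: [-0.2, 0.2, -0.3]
gripper_width: 0.001
```

Request:
apply_moves --moves "1 0 0 0 0 0 0.99;1 0 0 0 0 0 0.99;1 0 0 0 0 0 0.99;1 0 0 0 0 0 0.99;1 0 0 0 0 0 0.99;1 0 0 0 0 0 0.99;1 0 0 0 0 0 0.99;1 0 0 0 0 0 0.99;1 0 0 0 0 0 0.99;1 0 0 0 0 0 0.99;1 0 0 0 0 0 0.99;1 0 0 0 0 0 0.99"

```text
t: 9.65
eef_pos: [0.4952, 0.1281, 0.2176]
tool_rot: [0.0, 0.983, -0.183, -0.0]
contact_force: [0.1, 0.5, -0.6]
gripper_width: 0.002
```

Request:
apply_moves --moves "1 -0.15 0.25 0 0 0 0;1 -0.1 0.28 0 0 0 0;1 0 0.3 0 0 0 0;1 0.1 0.3 0 0 0 0;1 0.2 0.26 0 0 0 0;1 0.2 0.26 0 0 0 0;1 0.184 0.268 0 0 0 0;1 0 0.04 0.2 0 0 0;1 0 0 0.2 0 0 0;1 0 0 0.04 0 0 0;1 0 0 0 0 0 0"

```text
t: 10.57
eef_pos: [0.4591, -0.1096, 0.1638]
tool_rot: [0.001, 0.983, -0.181, -0.002]
contact_force: [0.2, -0.4, -0.4]
gripper_width: 0.002
```

Run:
```python
from h import *
w=read("wrist"); save(w,"w2.png"); save(w,"w2b.png",(200,70,360,210),5)
print(w["obs"]["eef_pos"],w["obs"]["t"])
for n in ("hole","slot"): print(n,[(a["location"],a["score"]) for a in nets.spot_point(w,n)[:2]])
print(proj(w,[.4785,-.0594,.137]),proj(w,[.4785,-.0594,.107]),proj(w,[.517,.0415,.137]))
```

```text
[ 0.45907122 -0.10955851  0.16379181] 10.5667
hole [([275.5, 151.3], 0.68)]
slot [([275.6, 149.5], 0.76)]
[275.42822915 161.26395427] [275.58057083 154.62135783] [275.41441958 -71.7421901 ]
```

View pics/w2.png

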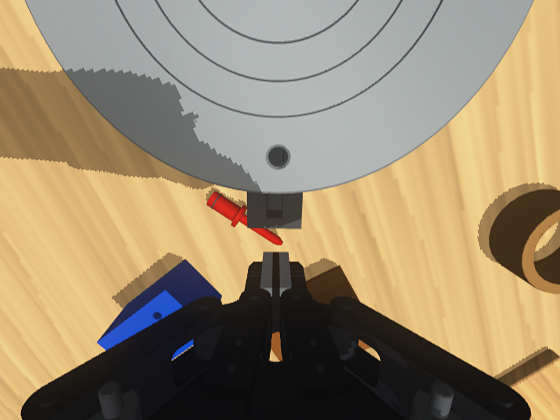

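View pics/w2b.png

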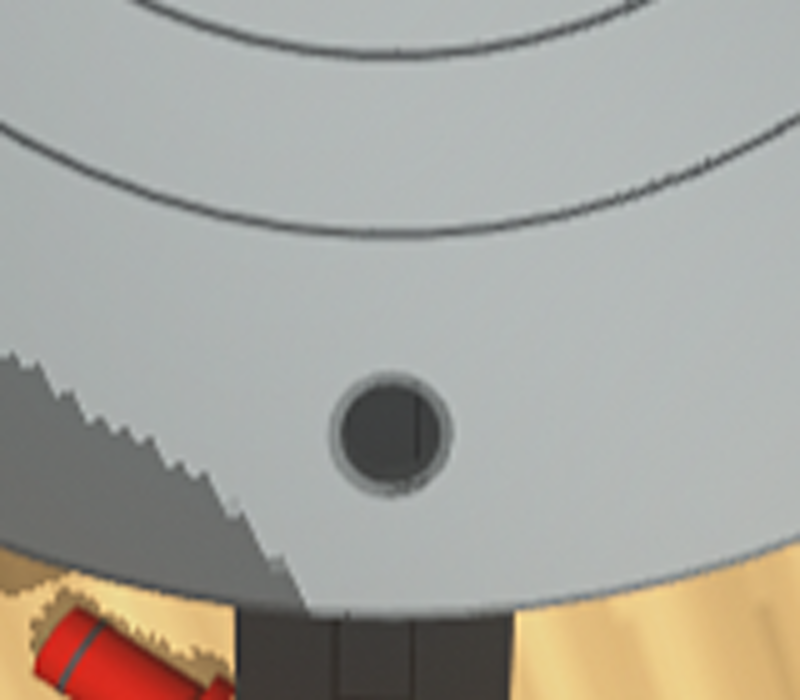

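Run:
```python
from h import *
w=read("wrist"); print(w["cx"],w["cy"],w["obs"]["tool_rot"],w["obs"]["eef_pos"])
g=lambda u,v:(200+(u)/5-.4,70+v/5-.4)
hz=atz(w,g(391,433),.1365); a=atz(w,g(335,640),.107);b=atz(w,g(416,640),.107); c=atz(w,g(418,430),.107)
hL=atz(w,g(340,433),.1365);hR=atz(w,g(442,433),.1365)
o=w["obs"]["tool_rot"]; M=R.from_quat(np.r_[o[1:],o[0]]).as_matrix()
ax=np.array([.517,.0415,0])
for n,X in dict(hole=hz,sl=a,sr=b,sr_in=c,hL=hL,hR=hR,slot=(a+b)/2).items():
    d=X-ax; print(n,X.round(4),"r",np.hypot(*d[:2]).round(4),"ang",np.degrees(np.arctan2(d[1],d[0])).round(2),"toolx",(M.T@(X-w["obs"]["eef_pos"]))[0].round(4))
```

```text
275.43196436177607 209.937667078592 [-1.72575072e-04  9.83600695e-01 -1.80358802e-01  5.87540639e-04] [ 0.4613804  -0.10935858  0.16611742]
hole [ 0.4831 -0.0573  0.1365] r 0.1045 ang -108.94 toolx 0.0018
sl [ 0.4641 -0.0857  0.107 ] r 0.1377 ang -112.58 toolx -0.0059
sr [ 0.475  -0.0898  0.107 ] r 0.1379 ang -107.75 toolx 0.0057
sr_in [ 0.4856 -0.0619  0.107 ] r 0.1081 ang -106.88 toolx 0.0058
hL [ 0.4775 -0.0552  0.1365] r 0.1044 ang -112.22 toolx -0.0042
hR [ 0.4887 -0.0594  0.1365] r 0.1048 ang -105.67 toolx 0.0078
slot [ 0.4695 -0.0877  0.107 ] r 0.1377 ang -110.17 toolx -0.0001
```

```bash
cat > chk.py <<'E'
from h import *
import sys
w=read("wrist"); o=w["obs"]; save(w,sys.argv[1],(235,105,315,225),8)
g=cv2.cvtColor(w["image"],cv2.COLOR_RGB2GRAY)
print(o["t"],o["eef_pos"],w["cx"])
for r in (145,150,154,157,160,195,198,200,205,210): print(r,g[r,258:298].tolist())
E
python3 chk.py w3.png
```

```text
10.7667 [ 0.46154995 -0.10931581  0.16627418] 275.43196436177607
145 [178, 177, 177, 177, 178, 179, 178, 179, 179, 179, 180, 181, 181, 182, 182, 175, 174, 175, 182, 182, 181, 180, 181, 180, 180, 180, 180, 180, 181, 181, 180, 181, 181, 181, 181, 181, 180, 181, 181, 181]
150 [176, 177, 177, 177, 178, 178, 166, 143, 134, 114, 86, 77, 61, 63, 64, 63, 63, 63, 63, 63, 70, 84, 103, 123, 128, 167, 182, 181, 181, 180, 181, 180, 181, 180, 181, 181, 180, 181, 181, 181]
154 [176, 177, 177, 178, 155, 136, 128, 65, 61, 63, 64, 64, 63, 65, 64, 63, 64, 65, 63, 64, 64, 58, 58, 63, 77, 124, 119, 144, 184, 181, 180, 180, 180, 180, 180, 180, 181, 181, 180, 182]
157 [177, 176, 177, 167, 134, 137, 84, 61, 62, 64, 63, 63, 63, 63, 63, 64, 64, 64, 63, 64, 64, 54, 65, 63, 63, 76, 120, 119, 168, 182, 180, 180, 180, 180, 179, 180, 180, 180, 181, 180]
160 [176, 176, 177, 172, 133, 136, 99, 67, 64, 62, 63, 63, 63, 63, 64, 64, 64, 63, 64, 64, 63, 52, 65, 63, 64, 84, 120, 128, 178, 181, 180, 180, 180, 179, 180, 180, 179, 180, 180, 180]
195 [57, 56, 57, 56, 55, 39, 50, 56, 56, 63, 64, 63, 62, 63, 63, 63, 63, 63, 64, 63, 57, 58, 63, 57, 56, 56, 56, 57, 57, 57, 58, 58, 58, 58, 58, 59, 60, 60, 59, 59]
198 [59, 59, 60, 60, 60, 45, 61, 58, 59, 60, 58, 60, 60, 59, 60, 60, 59, 60, 60, 59, 55, 55, 60, 60, 60, 60, 60, 60, 60, 60, 61, 61, 61, 61, 60, 61, 61, 61, 60, 58]
200 [59, 59, 60, 59, 59, 39, 61, 59, 60, 60, 60, 59, 60, 60, 59, 59, 59, 60, 60, 60, 54, 58, 61, 61, 60, 61, 60, 60, 60, 61, 59, 61, 61, 61, 60, 61, 60, 61, 61, 61]
205 [59, 58, 59, 59, 60, 40, 60, 59, 58, 59, 58, 60, 60, 59, 59, 60, 59, 59, 59, 59, 50, 59, 59, 60, 60, 60, 60, 60, 60, 59, 60, 60, 61, 60, 60, 60, 61, 60, 59, 62]
210 [59, 59, 60, 59, 59, 40, 51, 52, 51, 51, 51, 50, 51, 50, 50, 52, 53, 54, 53, 52, 46, 60, 59, 59, 60, 59, 60, 60, 59, 60, 60, 60, 60, 61, 60, 60, 60, 60, 57, 64]
```

View pics/w3.png

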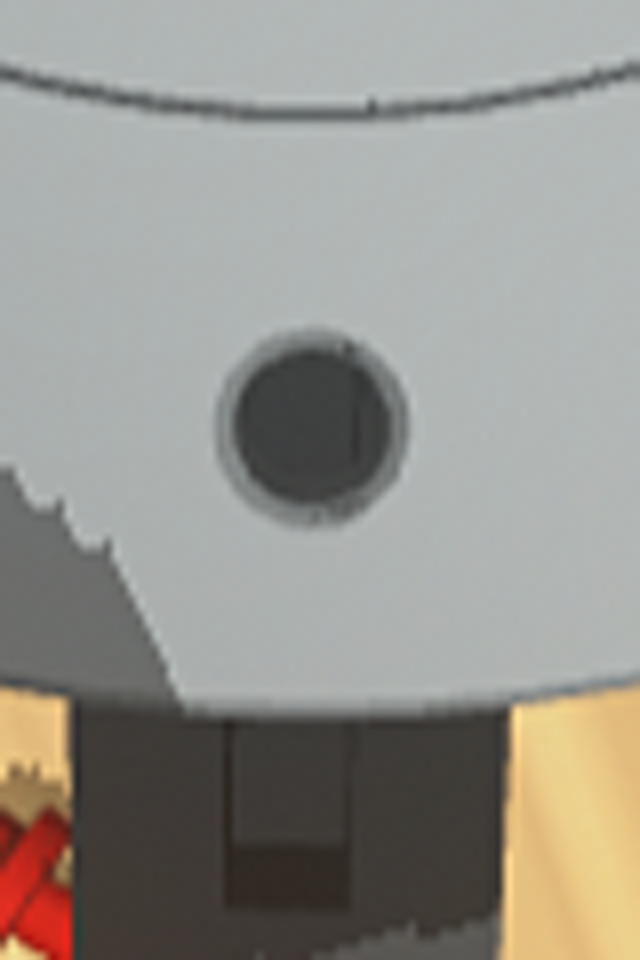

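Request:
apply_moves --moves "1 0.11 -0.195 0 0 0 0;1 0.11 -0.195 0 0 0 0;1 0.115 -0.195 0 0 0 0;1 0 0 0.1 0 0 0;1 0 0 0.1 0 0 0;1 0 0 0.01 0 0 0;1 0 0 0 0 0 0;1 0 0 0 0 0 0"

```text
t: 11.48
eef_pos: [0.5226, -0.0593, 0.1402]
tool_rot: [0.0, 0.983, -0.182, -0.0]
contact_force: [-0.1, 0.1, 0.0]
gripper_width: -0.007
```

Request:
apply_moves --moves "1 0 0 0.004 0 0 0;1 0 0 0.004 0 0 0;1 0 0 0.004 0 0 0;1 0 0 0.004 0 0 0;1 0 0 0.004 0 0 0;1 0 0 0.004 0 0 0;1 0 0 0 0 0 0"

```text
t: 12.07
eef_pos: [0.5233, -0.0584, 0.1371]
tool_rot: [-0.0, 0.984, -0.181, 0.0]
contact_force: [0.1, 1.0, 1.5]
gripper_width: -0.0
```

Request:
apply_moves --moves "1 0 0 0.004 0 0 0;1 0 0 0.002 0 0 0;1 0 0 0 0 0 0"

```text
t: 12.32
eef_pos: [0.5235, -0.0585, 0.1365]
tool_rot: [-0.0, 0.984, -0.181, 0.0]
contact_force: [0.5, -0.9, 1.6]
gripper_width: 0.002
```

Request:
apply_moves --moves "1 0 0 0.004 0 0 0;1 0 0 0 0 0 0"

```text
t: 12.48
eef_pos: [0.5235, -0.0585, 0.1361]
tool_rot: [-0.0, 0.984, -0.181, 0.0]
contact_force: [-0.4, -0.1, 3.7]
gripper_width: -0.001
```

Request:
apply_moves --moves "1 -0.004 0.0016 0 0 0 0;1 -0.005 0.0025 0 0 0 0;1 -0.005 0.0024 0 0 0 0;1 0 0 0 0 0 0;1 0 0 0 0 0 0"

```text
t: 12.9
eef_pos: [0.5213, -0.0586, 0.1359]
tool_rot: [-0.0, 0.984, -0.181, -0.0]
contact_force: [0.9, -1.5, 4.8]
gripper_width: 0.0
```

Request:
apply_moves --moves "1 0 0 -0.01 0 0 0;1 0 0 -0.03 0 0 0;1 0 0 -0.1 0 0 0;1 0 0 -0.12 0 0 0;1 -0.11 0.195 0 0 0 0;1 -0.11 0.195 0 0 0 0;1 -0.102 0.188 0 0 0 0;1 0 0 0 0 0 0;1 0 0 0 0 0 0;1 0 0 0 0 0 0"

```text
t: 13.73
eef_pos: [0.4613, -0.1091, 0.1677]
tool_rot: [-0.0, 0.984, -0.181, 0.0]
contact_force: [-0.3, -0.5, 0.8]
gripper_width: -0.0
```

```bash
python3 chk.py w4.png
```

```text
13.7333 [ 0.46126229 -0.10911085  0.16768151] 275.43196436177607
145 [178, 177, 178, 180, 180, 180, 173, 167, 166, 167, 175, 174, 182, 182, 180, 180, 180, 179, 179, 179, 180, 180, 180, 180, 180, 180, 180, 179, 180, 180, 181, 181, 181, 182, 182, 181, 181, 181, 181, 180]
150 [131, 134, 123, 100, 58, 61, 43, 64, 65, 64, 63, 63, 63, 61, 77, 107, 122, 127, 168, 181, 180, 179, 180, 180, 180, 180, 179, 179, 180, 180, 180, 180, 180, 180, 180, 180, 180, 180, 181, 180]
154 [78, 76, 61, 63, 63, 64, 43, 65, 63, 64, 63, 64, 63, 65, 64, 63, 62, 70, 123, 119, 152, 183, 180, 179, 178, 180, 180, 179, 180, 180, 179, 179, 180, 180, 180, 180, 180, 180, 181, 181]
157 [66, 62, 63, 63, 64, 63, 42, 65, 64, 62, 63, 63, 64, 63, 63, 63, 63, 63, 82, 118, 120, 184, 180, 179, 179, 179, 180, 179, 180, 179, 180, 180, 180, 180, 180, 180, 180, 181, 180, 181]
160 [66, 67, 64, 63, 63, 63, 43, 64, 64, 63, 63, 63, 63, 64, 64, 63, 63, 65, 100, 120, 134, 183, 180, 179, 179, 179, 179, 179, 179, 179, 179, 180, 180, 180, 180, 179, 180, 179, 179, 180]
195 [59, 59, 58, 57, 57, 51, 42, 57, 57, 57, 57, 58, 57, 57, 56, 56, 56, 57, 57, 57, 57, 47, 58, 56, 58, 57, 59, 58, 58, 59, 59, 60, 60, 60, 60, 60, 60, 61, 61, 58]
198 [59, 60, 59, 60, 59, 53, 45, 60, 60, 59, 60, 59, 59, 60, 60, 60, 59, 60, 60, 60, 59, 50, 60, 61, 60, 61, 60, 61, 61, 61, 60, 60, 60, 60, 60, 61, 62, 61, 61, 58]
200 [60, 60, 59, 59, 60, 54, 44, 60, 60, 60, 59, 59, 59, 59, 60, 60, 60, 59, 60, 60, 59, 52, 60, 62, 60, 61, 60, 60, 60, 60, 60, 61, 60, 60, 61, 61, 62, 61, 60, 57]
205 [58, 59, 59, 59, 60, 53, 43, 60, 59, 59, 58, 59, 58, 59, 59, 58, 59, 59, 60, 59, 61, 49, 60, 60, 60, 60, 60, 59, 60, 60, 61, 61, 60, 61, 60, 60, 61, 62, 60, 59]
210 [60, 60, 58, 59, 59, 54, 42, 45, 46, 47, 46, 47, 48, 49, 48, 48, 49, 48, 48, 49, 48, 53, 60, 59, 60, 59, 60, 60, 60, 60, 59, 60, 61, 60, 60, 60, 61, 61, 60, 61]
```

View pics/w4.png

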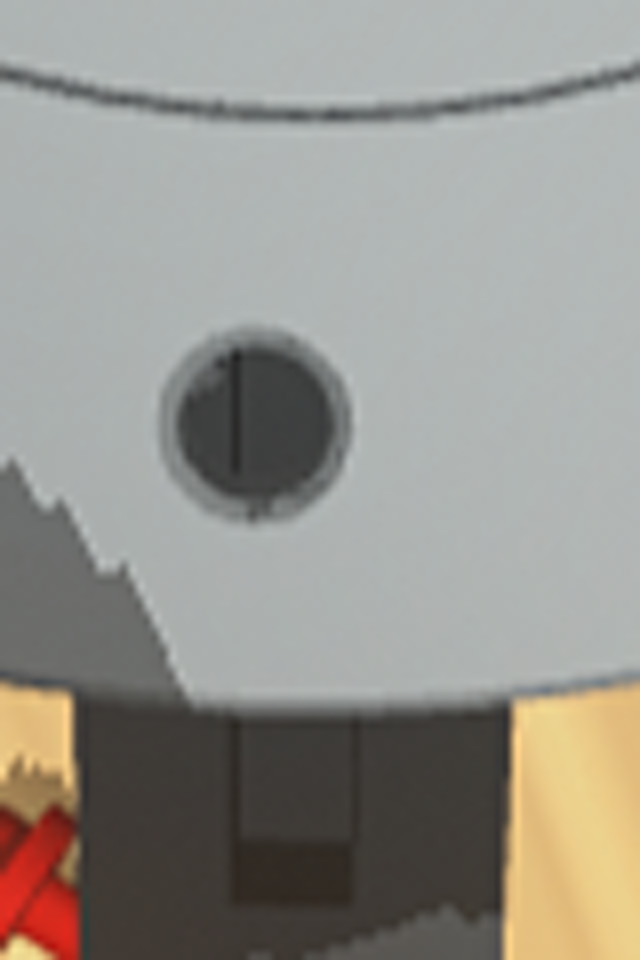

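Run:
```python
from h import *
for i in range(5):
    w=read("wrist"); g=cv2.cvtColor(w["image"],cv2.COLOR_RGB2GRAY); print(w["obs"]["t"],g[157,242:284].tolist())
print(g[203,255:285].tolist())
```

```text
13.7833 [174, 174, 174, 175, 175, 175, 175, 175, 176, 175, 176, 177, 144, 135, 127, 66, 61, 63, 63, 63, 64, 57, 47, 66, 63, 62, 64, 64, 62, 63, 64, 63, 63, 63, 104, 119, 142, 181, 180, 179, 178, 180]
13.8333 [175, 174, 175, 174, 175, 175, 175, 175, 174, 175, 176, 177, 143, 135, 118, 68, 61, 63, 63, 63, 63, 56, 47, 64, 63, 63, 63, 63, 63, 64, 62, 63, 62, 64, 121, 119, 150, 181, 179, 179, 179, 180]
13.8833 [174, 174, 175, 174, 174, 174, 175, 176, 175, 175, 176, 177, 138, 135, 108, 69, 62, 63, 63, 62, 63, 63, 42, 64, 64, 64, 64, 63, 63, 63, 63, 63, 61, 66, 120, 118, 151, 181, 179, 179, 179, 180]
13.9333 [174, 174, 175, 175, 174, 175, 176, 174, 175, 175, 176, 176, 132, 135, 108, 68, 61, 63, 63, 64, 63, 63, 43, 64, 64, 64, 63, 63, 63, 63, 63, 63, 63, 64, 121, 118, 152, 182, 180, 179, 179, 180]
13.9833 [175, 174, 175, 174, 175, 174, 175, 175, 175, 176, 176, 177, 133, 135, 108, 68, 62, 63, 62, 64, 64, 64, 47, 58, 63, 63, 64, 64, 63, 64, 64, 64, 63, 65, 104, 103, 153, 181, 179, 179, 180, 180]
[59, 59, 59, 59, 59, 59, 59, 59, 59, 44, 60, 59, 58, 59, 59, 59, 59, 59, 59, 60, 60, 59, 60, 59, 51, 61, 60, 60, 59, 59]
```

```bash
cat > al.py <<'E'
from h import *
import sys
# args: hole_col hole_row  sl sr srow  [inner edge col,row,side]
w=read("wrist"); o=w["obs"]["tool_rot"]; M=R.from_quat(np.r_[o[1:],o[0]]).as_matrix(); p=w["obs"]["eef_pos"]
f=lambda c,r,z:(M.T@(atz(w,(c,r),z)-p))*1e3
a=list(map(float,sys.argv[1:]))
h=f(a[0],a[1],.1365); l=f(a[2],a[4],.107); r=f(a[3],a[4],.107)
print("hole",h,"slot l,r",l,r,"w",r[0]-l[0],"mid",(l+r)/2,"hole-slot x",h[0]-(l[0]+r[0])/2)
if len(a)>5: e=f(a[5],a[6],.107); print("in-hole edge",e)
E
python3 al.py 266.1 158 263.5 279.5 203 263.5 157
```

```text
hole [ -5.09043114 -55.20108633  30.50061857] slot l,r [ -8.22728    -18.79514353  60.01333623] [  3.3606899  -18.78690698  60.01225698] w 11.587969901492874 mid [ -2.43329505 -18.79102525  60.0127966 ] hole-slot x -2.6571360980289427
in-hole edge [ -7.7948355  -51.86550408  60.00201115]
```

Request:
apply_moves --moves "1 0.11 -0.195 0 0 0 0;1 0.11 -0.195 0 0 0 0;1 0.102 -0.188 0 0 0 0;1 0 0 0.1 0 0 0;1 0 0 0.1 0 0 0;1 0 0 0.035 0 0 0;1 0 0 0 0 0 0;1 0 0 0 0 0 0;1 0 0 0 0 0 0;1 0 0 0 0 0 0"

```text
t: 14.92
eef_pos: [0.5214, -0.0591, 0.1393]
tool_rot: [-0.0, 0.983, -0.181, 0.0]
contact_force: [0.3, -1.0, 0.5]
gripper_width: 0.001
```

Request:
apply_moves --moves "1 0 0 0.005 0 0 0;1 0 0 0.005 0 0 0;1 0 0 0.003 0 0 0;1 0 0 0 0 0 0"

```text
t: 15.25
eef_pos: [0.5214, -0.0586, 0.1374]
tool_rot: [-0.0, 0.984, -0.181, 0.0]
contact_force: [-0.3, 0.1, 0.2]
gripper_width: 0.0
```

Request:
apply_moves --moves "1 0 0 0.003 0 0 0;1 0 0 0.003 0 0 0;1 0 0 0 0 0 0;1 0 0 0 0 0 0"

```text
t: 15.58
eef_pos: [0.5216, -0.0586, 0.1368]
tool_rot: [-0.0, 0.984, -0.181, 0.0]
contact_force: [0.2, -0.2, 2.8]
gripper_width: 0.003
```

Request:
apply_moves --moves "1 0 0 0.004 0 0 0;1 0 0 0.002 0 0 0;1 0 0 0 0 0 0;1 0 0 0 0 0 0"

```text
t: 15.92
eef_pos: [0.5216, -0.0587, 0.136]
tool_rot: [0.0, 0.984, -0.181, 0.0]
contact_force: [-0.4, -0.3, 3.9]
gripper_width: 0.003
```

Request:
apply_moves --moves "1 0.002 -0.0009 0 0 0 0;1 0.0035 -0.0016 0 0 0 0;1 0.0035 -0.0016 0 0 0 0;1 0.0035 -0.0016 0 0 0 0;1 0.0035 -0.0016 0 0 0 0;1 0.003 -0.0014 0 0 0 0;1 0.0014 -0.0008 0 0 0 0;1 0 0 0 0 0 0;1 0 0 0 0 0 0"

```text
t: 16.67
eef_pos: [0.5241, -0.0584, 0.1359]
tool_rot: [0.0, 0.984, -0.181, 0.0]
contact_force: [-0.4, -1.8, 4.0]
gripper_width: -0.0
```

Run:
```python
from h import *
w=read("wrist"); save(w,"w5.png"); print(w["obs"]["eef_pos"],w["obs"]["contact_force"])
```

```text
[ 0.52410934 -0.05844387  0.13590295] [-0.42634149 -1.81524534  4.00835453]
```

View pics/w5.png

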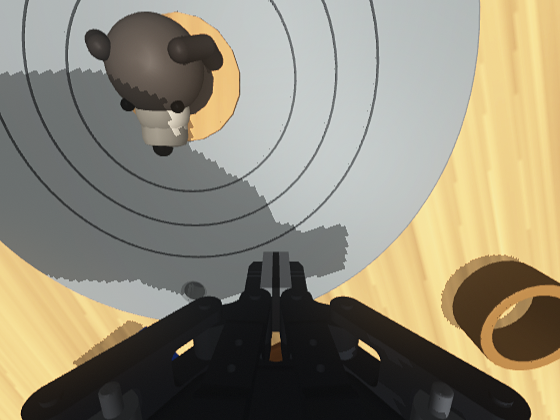

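```bash
cat > tr.py <<'E'
from h import *
def hb():
    w=read("wrist"); g=cv2.cvtColor(w["image"],cv2.COLOR_RGB2GRAY).astype(float)
    sub=g[278:304,176:210]; m=np.clip(85-sub,0,None)
    ys,xs=np.mgrid[278:304,176:210]
    return w,np.array([(m*xs).sum()/m.sum(),(m*ys).sum()/m.sum()]),g
w,c,g=hb(); X=atz(w,c,.1365)
d=X-[.517,.0415,.1365]; print(w["obs"]["t"],c,X,np.hypot(*d[:2]),np.degrees(np.arctan2(d[1],d[0])))
print(g[290,176:212].astype(int).tolist())
E
python3 tr.py
```

```text
16.7167 [197.97395161 295.11459677] [ 0.47731305 -0.05935598  0.1365    ] 0.10838350078115067 -111.47969431080872
[111, 112, 112, 112, 112, 89, 89, 90, 72, 56, 58, 59, 71, 69, 68, 61, 67, 65, 64, 64, 65, 64, 65, 66, 66, 66, 66, 65, 67, 94, 100, 111, 110, 110, 111, 109]
```

Request:
apply_moves --moves "1 0 0 -0.002 0 0 0;1 0 0 -0.002 0 0 0;1 0 0 -0.002 0 0 0;1 0 0 -0.002 0 0 0;1 0 0 -0.002 0 0 0;1 0 0 -0.002 0 0 0;1 0 0 -0.002 0 0 0;1 0 0 -0.002 0 0 0;1 0 0 -0.002 0 0 0;1 0 0 0 0 0 0"

```text
t: 17.6
eef_pos: [0.5239, -0.0579, 0.1379]
tool_rot: [-0.0, 0.984, -0.181, -0.0]
contact_force: [0.1, -0.0, 0.5]
gripper_width: -0.001
```

```bash
python3 tr.py; python3 tr.py
```

```text
17.6 [198.61460812 294.49052113] [ 0.47658363 -0.05962513  0.1365    ] 0.1089025924339654 -111.78495536826351
[156, 155, 108, 110, 111, 111, 96, 89, 90, 84, 55, 57, 58, 69, 69, 68, 61, 62, 66, 65, 65, 65, 65, 66, 67, 66, 66, 66, 63, 64, 96, 96, 111, 111, 110, 109]
17.65 [198.54336923 294.45704185] [ 0.47659568 -0.05966763  0.1365    ] 0.10893759165577464 -111.7707771691774
[154, 106, 109, 110, 110, 110, 97, 88, 89, 85, 56, 58, 60, 70, 69, 68, 62, 63, 66, 64, 64, 65, 65, 65, 66, 66, 65, 65, 64, 68, 95, 101, 111, 110, 111, 110]
```

Stable. Rise and look from the viewing pose.

Request:
apply_moves --moves "1 0 0 -0.1 0 0 0;1 0 0 -0.14 0 0 0;1 -0.11 0.195 0 0 0 0;1 -0.12 0.195 0 0 0 0;1 -0.11 0.188 0 0 0 0;1 0 0 0 0 0 0;1 0 0 0 0 0 0;1 0 0 0 0 0 0"

```text
t: 18.37
eef_pos: [0.4621, -0.1083, 0.1676]
tool_rot: [-0.0, 0.984, -0.181, 0.001]
contact_force: [-0.2, 0.2, -0.9]
gripper_width: 0.0
```

```bash
python3 chk.py w6.png
```

```text
18.3667 [ 0.46212726 -0.10829168  0.16757824] 275.43196436177607
145 [178, 178, 177, 178, 178, 178, 178, 179, 179, 179, 179, 179, 179, 179, 179, 179, 179, 178, 179, 180, 179, 179, 180, 180, 180, 179, 181, 181, 181, 180, 180, 181, 181, 181, 181, 181, 180, 180, 181, 181]
150 [159, 141, 133, 134, 121, 90, 83, 87, 85, 84, 97, 100, 97, 126, 129, 159, 174, 181, 179, 178, 179, 179, 179, 180, 180, 180, 180, 179, 180, 180, 180, 180, 181, 181, 180, 180, 180, 180, 180, 180]
154 [100, 92, 77, 77, 63, 46, 59, 63, 63, 64, 63, 63, 62, 63, 61, 69, 107, 120, 134, 174, 181, 180, 179, 178, 179, 180, 179, 179, 179, 180, 180, 180, 180, 180, 180, 180, 181, 179, 181, 180]
157 [60, 63, 63, 63, 63, 43, 58, 64, 63, 62, 63, 63, 62, 64, 63, 63, 63, 83, 120, 119, 174, 179, 179, 178, 178, 180, 179, 179, 179, 179, 179, 180, 181, 179, 180, 180, 180, 179, 181, 180]
160 [64, 61, 63, 62, 64, 41, 58, 64, 63, 63, 63, 63, 64, 64, 63, 62, 62, 64, 120, 117, 167, 180, 179, 179, 179, 178, 178, 179, 179, 179, 179, 180, 180, 179, 180, 180, 179, 179, 179, 180]
195 [69, 69, 70, 71, 101, 92, 108, 84, 108, 108, 107, 108, 108, 108, 108, 108, 108, 108, 108, 109, 105, 109, 109, 109, 110, 101, 102, 102, 102, 94, 94, 96, 95, 97, 96, 84, 74, 74, 73, 64]
198 [59, 59, 59, 59, 59, 39, 59, 59, 60, 58, 59, 59, 59, 59, 60, 59, 58, 59, 60, 58, 49, 59, 60, 59, 60, 61, 60, 60, 59, 60, 60, 60, 60, 61, 62, 61, 60, 61, 57, 65]
200 [59, 59, 59, 60, 59, 39, 59, 60, 59, 59, 58, 60, 58, 59, 60, 59, 59, 58, 59, 59, 53, 60, 60, 60, 60, 60, 61, 61, 61, 60, 60, 61, 60, 61, 60, 60, 61, 61, 59, 65]
205 [59, 59, 58, 58, 58, 40, 59, 59, 59, 59, 59, 58, 59, 59, 59, 59, 59, 59, 60, 58, 49, 60, 61, 60, 60, 60, 60, 60, 60, 59, 60, 59, 60, 60, 60, 60, 61, 60, 57, 69]
210 [59, 58, 59, 59, 60, 40, 58, 60, 60, 59, 59, 60, 60, 60, 60, 60, 60, 61, 60, 60, 50, 60, 59, 61, 59, 59, 60, 60, 60, 59, 60, 61, 60, 60, 61, 59, 61, 60, 58, 98]
```

View pics/w6.png

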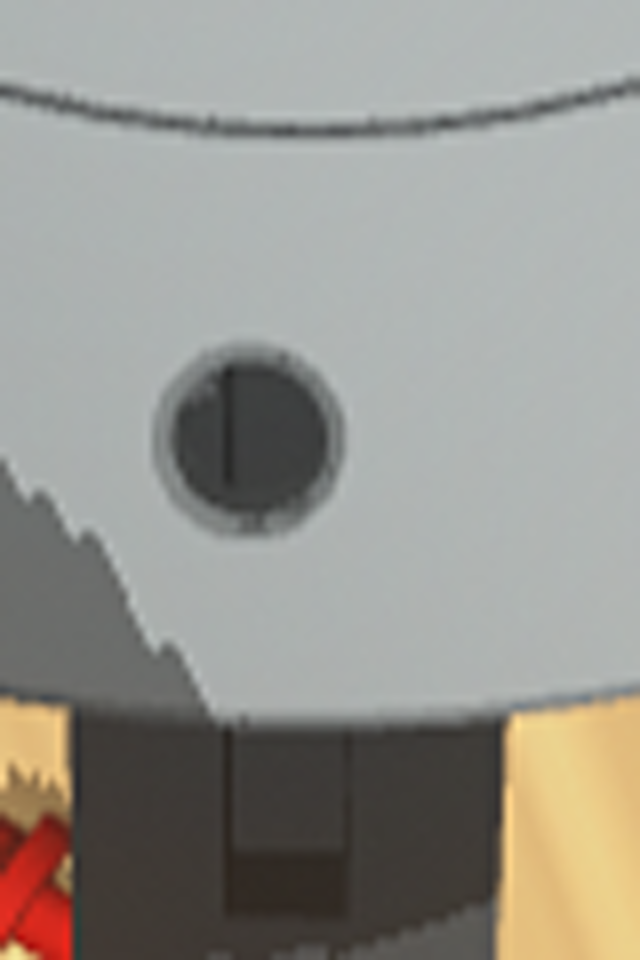

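```bash
python3 al.py 265.4 159.5 262.5 278.5 203 262.6 158
```

```text
hole [ -5.52791402 -54.2568053   30.9546424 ] slot l,r [ -8.97000157 -18.67335477  60.42716963] [  2.64169609 -18.66086557  60.44039976] w 11.611697667596246 mid [ -3.16415274 -18.66711017  60.43378469] hole-slot x -2.3637612837636626
in-hole edge [ -8.44382346 -51.11991749  60.44926545]
```

Request:
apply_moves --moves "1 0.12 -0.195 0 0 0 0;1 0.12 -0.195 0 0 0 0;1 0.11 -0.188 0 0 0 0;1 0 0 0.1 0 0 0;1 0 0 0.1 0 0 0;1 0 0 0.025 0 0 0;1 0 0 0 0 0 0;1 0 0 0 0 0 0;1 0 0 0 0 0 0"

```text
t: 19.22
eef_pos: [0.5249, -0.0595, 0.1402]
tool_rot: [-0.0, 0.983, -0.182, 0.0]
contact_force: [-0.2, -0.9, 0.2]
gripper_width: 0.002
```

```bash
python3 tr.py
```

```text
19.2167 [196.66389381 292.92380531] [ 0.47582067 -0.06098077  0.1365    ] 0.11044476020180496 -111.89149443433692
[178, 178, 178, 158, 146, 149, 150, 133, 89, 64, 64, 65, 65, 65, 65, 66, 66, 66, 67, 66, 65, 66, 65, 64, 82, 99, 99, 111, 110, 110, 110, 110, 110, 110, 110, 110]
```

Request:
apply_moves --moves "1 0 0 0.006 0 0 0;1 0 0 0.006 0 0 0;1 0 0 0.005 0 0 0;1 0 0 0.005 0 0 0;1 0 0 0.005 0 0 0;1 0 0 0 0 0 0;1 0 0 0 0 0 0"

```text
t: 19.85
eef_pos: [0.5255, -0.0588, 0.1368]
tool_rot: [-0.0, 0.984, -0.181, 0.0]
contact_force: [0.7, -1.0, 1.4]
gripper_width: 0.001
```

```bash
python3 tr.py
```

```text
19.85 [194.57187017 295.04748411] [ 0.47647242 -0.05939271  0.1365    ] 0.10872821546015703 -111.88482932760674
[106, 68, 69, 59, 60, 70, 69, 68, 67, 63, 65, 64, 66, 66, 66, 66, 66, 66, 66, 65, 64, 96, 103, 111, 111, 110, 111, 111, 110, 111, 111, 110, 109, 110, 110, 111]
```

Request:
apply_moves --moves "1 0 0 0.005 0 0 0;1 0 0 0.003 0 0 0;1 0 0 0 0 0 0"

```text
t: 20.15
eef_pos: [0.5255, -0.0589, 0.1358]
tool_rot: [-0.0, 0.984, -0.181, 0.0]
contact_force: [0.5, -0.2, 3.5]
gripper_width: 0.002
```

Run:
```python
from h import *
w=read("wrist"); save(w,"w7.png",(160,265,230,315),10); print(w["obs"]["eef_pos"])
```

```text
[ 0.52547421 -0.0588813   0.13581391]
```

View pics/w7.png

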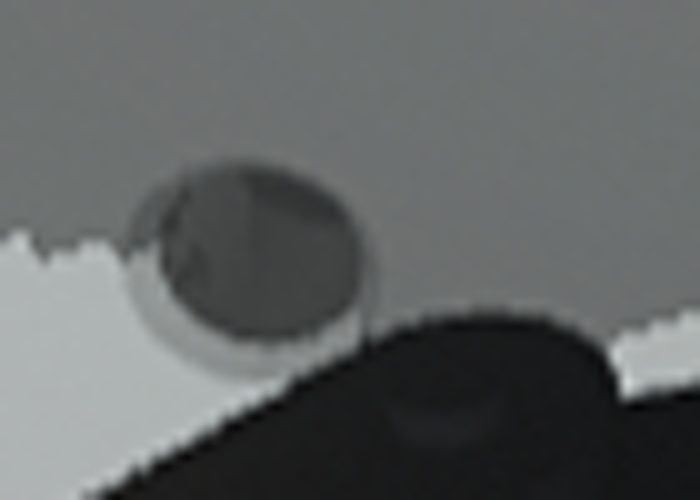

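Request:
apply_moves --moves "1 0.002 -0.0009 0 0 0 0;1 0.0035 -0.0016 0 0 0 0;1 0.0035 -0.0016 0 0 0 0;1 0.0035 -0.0016 0 0 0 0;1 0.0035 -0.0016 0 0 0 0;1 0.003 -0.0014 0 0 0 0;1 0.0014 -0.0008 0 0 0 0;1 0 0 0 0 0 0;1 0 0 0 0 0 0"

```text
t: 20.95
eef_pos: [0.5279, -0.0586, 0.1357]
tool_rot: [0.0, 0.984, -0.181, 0.0]
contact_force: [-0.6, -1.3, 4.5]
gripper_width: 0.004
```

Run:
```python
from h import *
w=read("wrist"); save(w,"w8.png",(160,265,230,315),10); print(w["obs"]["eef_pos"],w["obs"]["contact_force"])
for c in ((185.5,290.5),(186.5,290.5)): print(atz(w,c,.1365))
```

```text
[ 0.52791399 -0.05862829  0.13565269] [-0.61480704 -1.33180467  4.46000547]
[ 0.47605406 -0.05417902  0.1365    ]
[ 0.47657755 -0.05437886  0.1365    ]
```

View pics/w8.png

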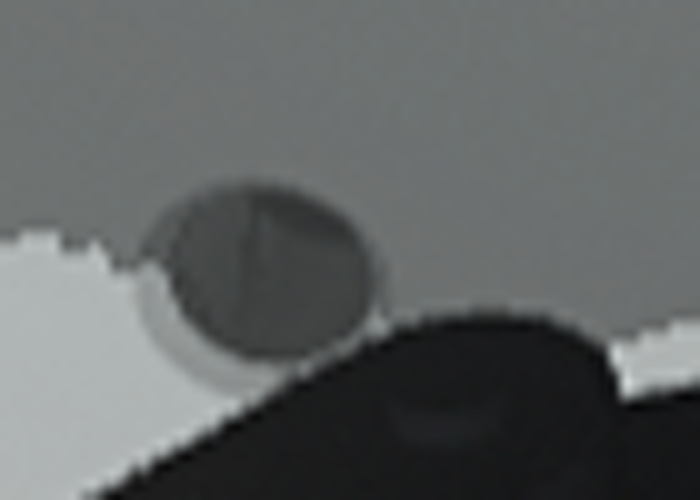

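Request:
apply_moves --moves "1 0 0 -0.003 0 0 0;1 0 0 -0.003 0 0 0;1 0 0 -0.003 0 0 0;1 0 0 -0.003 0 0 0;1 0 0 -0.004 0 0 0;1 0 0 0 0 0 0"

```text
t: 21.5
eef_pos: [0.5276, -0.0584, 0.1373]
tool_rot: [-0.0, 0.984, -0.181, -0.0]
contact_force: [0.1, -0.9, 1.1]
gripper_width: -0.0
```

Run:
```python
from h import *
w=read("wrist"); save(w,"w9.png",(160,265,230,315),10); print(w["obs"]["t"],w["obs"]["eef_pos"],w["obs"]["contact_force"])
```

```text
21.5 [ 0.52756348 -0.05836484  0.13734546] [ 0.05759642 -0.92201186  1.11664209]
```

View pics/w9.png

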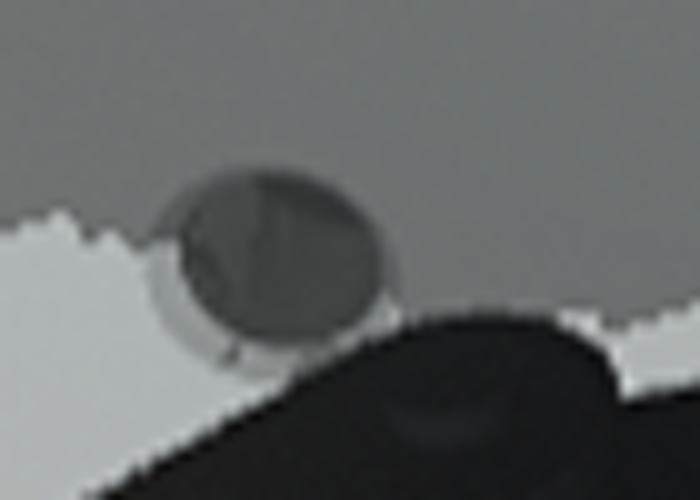

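Request:
apply_moves --moves "1 0 0 -0.004 0 0 0;1 0 0 -0.006 0 0 0;1 0 0 -0.01 0 0 0;1 0 0 -0.08 0 0 0;1 0 0 -0.14 0 0 0;1 -0.12 0.195 0 0 0 0;1 -0.12 0.195 0 0 0 0;1 -0.13 0.188 0 0 0 0;1 0 0 0 0 0 0;1 0 0 0 0 0 0;1 0 0 0 0 0 0"

```text
t: 22.47
eef_pos: [0.4626, -0.1072, 0.167]
tool_rot: [-0.0, 0.984, -0.181, 0.001]
contact_force: [0.1, -0.5, -1.4]
gripper_width: 0.002
```

```bash
python3 chk.py w10.png
```

```text
22.4667 [ 0.46259049 -0.10718246  0.16701865] 275.43196436177607
145 [178, 178, 177, 177, 178, 178, 178, 180, 178, 178, 178, 178, 179, 179, 179, 179, 179, 179, 179, 179, 179, 179, 179, 179, 180, 180, 179, 180, 181, 180, 180, 181, 180, 180, 181, 181, 181, 181, 182, 180]
150 [178, 165, 166, 153, 146, 139, 140, 140, 145, 145, 160, 175, 182, 180, 179, 179, 179, 179, 179, 179, 179, 179, 179, 180, 180, 180, 180, 180, 180, 180, 180, 180, 180, 180, 180, 179, 181, 181, 181, 181]
154 [115, 100, 91, 80, 61, 42, 58, 64, 63, 62, 61, 61, 75, 106, 121, 135, 166, 181, 180, 179, 179, 179, 180, 179, 179, 180, 179, 179, 180, 179, 179, 180, 181, 179, 180, 180, 181, 180, 180, 180]
157 [77, 76, 61, 61, 62, 42, 58, 64, 63, 63, 63, 63, 63, 62, 63, 107, 121, 126, 174, 179, 178, 178, 179, 179, 179, 180, 180, 178, 179, 179, 179, 179, 180, 180, 180, 180, 181, 180, 180, 180]
160 [63, 63, 63, 63, 62, 42, 63, 63, 63, 63, 64, 63, 62, 63, 62, 63, 91, 119, 119, 183, 179, 178, 178, 178, 179, 178, 179, 178, 179, 179, 179, 180, 180, 180, 179, 180, 180, 180, 179, 180]
195 [97, 100, 100, 166, 170, 168, 168, 169, 168, 168, 169, 169, 170, 169, 169, 176, 177, 176, 176, 177, 177, 170, 171, 171, 171, 171, 164, 164, 166, 164, 165, 164, 158, 159, 158, 153, 154, 148, 149, 141]
198 [57, 60, 60, 59, 58, 44, 62, 72, 72, 71, 72, 71, 72, 72, 72, 72, 83, 82, 82, 82, 64, 73, 72, 72, 72, 73, 63, 63, 64, 64, 64, 64, 57, 57, 58, 57, 57, 59, 57, 64]
200 [58, 59, 59, 59, 59, 39, 60, 58, 59, 58, 59, 59, 60, 58, 59, 59, 59, 58, 58, 59, 54, 59, 59, 59, 59, 60, 60, 59, 58, 61, 60, 60, 61, 59, 61, 60, 60, 60, 59, 64]
205 [58, 59, 58, 59, 58, 38, 60, 59, 58, 58, 58, 58, 59, 58, 59, 60, 60, 59, 60, 58, 50, 60, 58, 59, 60, 59, 59, 60, 60, 60, 60, 60, 59, 60, 60, 60, 60, 59, 57, 69]
210 [58, 58, 59, 59, 52, 40, 60, 59, 58, 59, 59, 59, 60, 59, 59, 59, 59, 58, 59, 58, 49, 59, 59, 59, 59, 60, 58, 59, 60, 59, 59, 59, 60, 60, 59, 60, 60, 59, 59, 98]
```

View pics/w10.png

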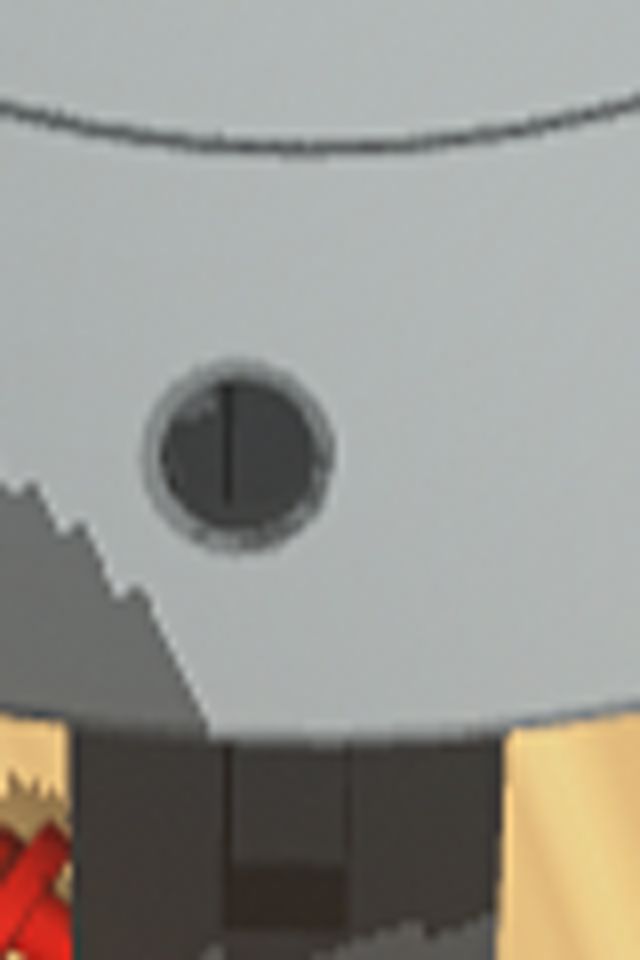

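Run:
```python
from h import *
w=read("wrist"); print(w["obs"]["t"],w["obs"]["eef_pos"])
save(w,"w11.png",(235,105,315,225),8)
L=[("w4",(.46126,-.10911,.16768),(266.1,157.6)),("w6",(.46213,-.10829,.16758),(265.9,159.4)),("w7",(.52547,-.05888,.13581),(185.7,289.8)),("w8",(.52791,-.05863,.13565),(186.7,291.9)),("w9",(.52756,-.05836,.13735),(187.8,290.5)),("w10",(.46259,-.10718,.16702),(264.6,161.3))]
for n,p,c in L:
    w["obs"]["eef_pos"]=np.array(p); w["obs"]["tool_rot"]=np.array([0,.9836,-.181,0])/np.hypot(.9836,.181)
    X=atz(w,c,.1365); d=X-[.517,.0415,.1365]; print(n,X,np.hypot(*d[:2]),np.degrees(np.arctan2(d[1],d[0])))
```

```text
22.5167 [ 0.46288412 -0.106944    0.16690691]
w4 [ 0.47618723 -0.05557297  0.1365    ] 0.10530357829341634 -112.80353406114611
w6 [ 0.47656681 -0.05568542  0.1365    ] 0.10526086229959523 -112.58934623349711
w7 [ 0.47382883 -0.0541251   0.1365    ] 0.10491858776937882 -114.29740028399519
w8 [ 0.47627949 -0.05522136  0.1365    ] 0.1049437029893718 -112.83150193697469
w9 [ 0.47596107 -0.05518765  0.1365    ] 0.10503664011031687 -112.99872359993688
w10 [ 0.47594334 -0.05527518  0.1365    ] 0.10512413982156543 -112.98898081350006
```

View pics/w11.png

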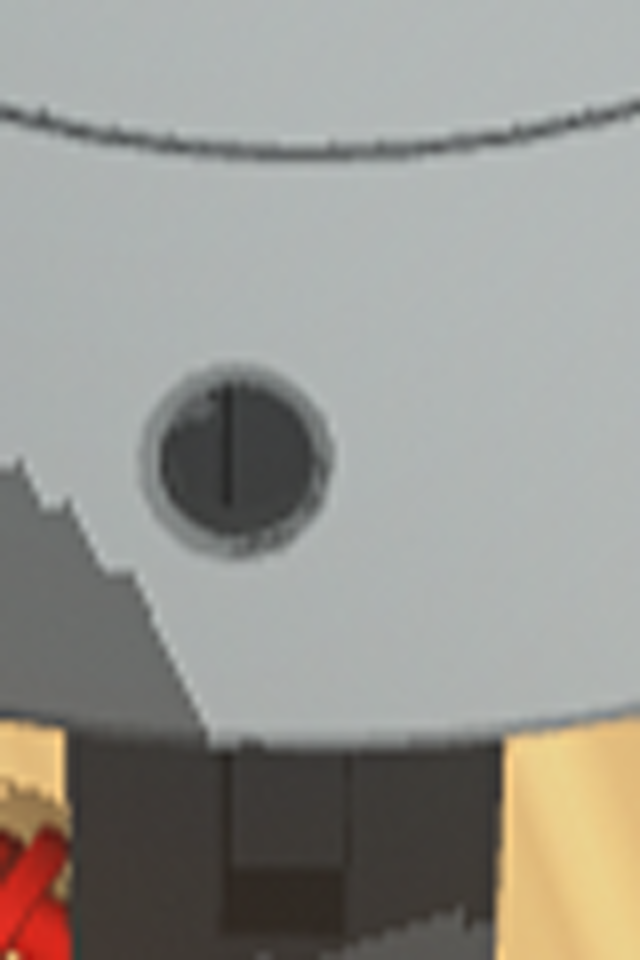

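```bash
python3 al.py 264.4 161.8 262.5 278.4 205 262.6 160
python3 - <<'E'
from h import *
w=read("wrist")
for c in ((262.6,160),(262.5,205),(278.4,205)):
    X=atz(w,c,.107); print(X, w["obs"]["eef_pos"],w["obs"]["t"])
E
```

```text
hole [ -6.10996532 -53.0052158   30.2360576 ] slot l,r [ -8.95918948 -17.37008422  59.72335642] [  2.56517643 -17.35829927  59.73395266] w 11.524365901578324 mid [ -3.19700653 -17.36419174  59.72865454] hole-slot x -2.9129587937024084
in-hole edge [ -8.43219563 -49.84463472  59.73304009]
[ 0.47256283 -0.05729338  0.107     ] [ 0.46273961 -0.1069008   0.16658273] 22.6167
[ 0.46057328 -0.08745432  0.107     ] [ 0.46273961 -0.1069008   0.16658273] 22.6167
[ 0.47133866 -0.09154416  0.107     ] [ 0.46273961 -0.1069008   0.16658273] 22.6167
```

Request:
apply_moves --moves "1 0.11 -0.167 0 0 0 0;1 0.11 -0.167 0 0 0 0;1 0.11 -0.166 0 0 0 0;1 0 0 0.1 0 0 0;1 0 0 0.1 0 0 0;1 0 0 0.02 0 0 0;1 0 0 0 0 0 0;1 0 0 0 0 0 0;1 0 0 0 0 0 0;1 0 0 0.006 0 0 0;1 0 0 0.006 0 0 0;1 0 0 0 0 0 0"

```text
t: 23.67
eef_pos: [0.5201, -0.0656, 0.1387]
tool_rot: [-0.0, 0.984, -0.181, 0.0]
contact_force: [-0.8, 0.2, 0.5]
gripper_width: -0.001
```

Request:
apply_moves --moves "1 0 0 0.004 0 0 0;1 0 0 0.004 0 0 0;1 0 0 0.004 0 0 0;1 0 0 0.003 0 0 0;1 0 0 0 0 0 0"

```text
t: 24.08
eef_pos: [0.5203, -0.0656, 0.1368]
tool_rot: [-0.0, 0.984, -0.181, 0.0]
contact_force: [0.5, 0.0, 2.3]
gripper_width: 0.002
```

Request:
apply_moves --moves "1 0 0 0.004 0 0 0;1 0 0 0.003 0 0 0;1 0 0 0 0 0 0"

```text
t: 24.33
eef_pos: [0.5203, -0.0657, 0.136]
tool_rot: [-0.0, 0.984, -0.181, 0.0]
contact_force: [-0.5, 0.1, 2.3]
gripper_width: 0.001
```

```bash
cat > ph.py <<'E'
from h import *
import sys
w=read("wrist"); o=w["obs"]; c0=proj(w,[.517+.1052*np.cos(np.radians(-112.5)),.0415+.1052*np.sin(np.radians(-112.5)),.1365]); print(o["t"],o["eef_pos"],o["contact_force"],c0)
x0,y0=int(c0[0])-35,int(c0[1])-25
save(w,sys.argv[1],(x0,y0,x0+70,y0+50),10); print("crop",x0,y0)
np.savez("last.npz",pos=o["eef_pos"],rot=o["tool_rot"],x0=x0,y0=y0)
E
cat > ang.py <<'E'
from h import *
import sys
w=read("wrist"); d=np.load("last.npz"); w["obs"]["eef_pos"]=d["pos"]; w["obs"]["tool_rot"]=d["rot"]
u,v=map(float,sys.argv[1:]); c=(d["x0"]+u/10-.45,d["y0"]+v/10-.45)
X=atz(w,c,.1365); e=X-[.517,.0415,.1365]; print(c,X,np.hypot(*e[:2]),np.degrees(np.arctan2(e[1],e[0])))
E
python3 ph.py w12.png
```

```text
24.3333 [ 0.52032547 -0.06571879  0.13604352] [-0.54608943  0.1024607   2.33706427] [194.69508536 277.32491998]
crop 159 252
```

View pics/w12.png

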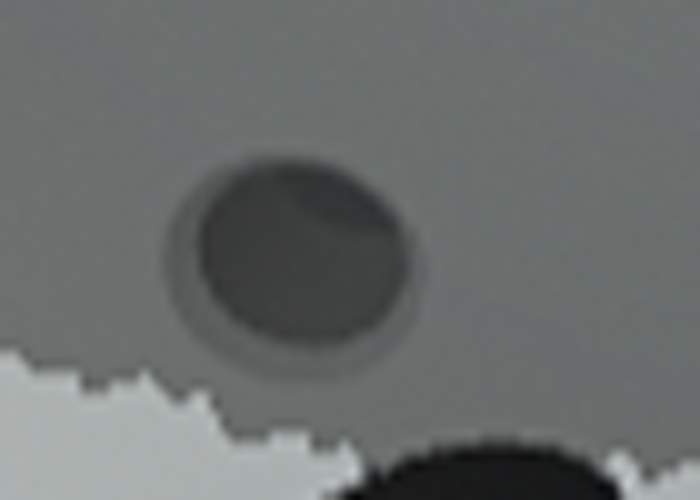

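```bash
python3 ang.py 295 266;python3 ang.py 304 254
```

```text
(np.float64(188.05), np.float64(278.15000000000003)) [ 0.47308033 -0.05484828  0.1365    ] 0.10588639648619698 -114.50552821230359
(np.float64(188.95000000000002), np.float64(276.95)) [ 0.47387801 -0.05434624  0.1365    ] 0.1050999909522113 -114.22336316017176
```

Request:
apply_moves --moves "1 0.002 -0.001 0 0 0 0;1 0.004 -0.002 0 0 0 0;1 0.005 -0.002 0 0 0 0;1 0.006 -0.003 0 0 0 0;1 0.006 -0.003 0 0 0 0;1 0.006 -0.003 0 0 0 0;1 0.006 -0.0025 0 0 0 0;1 0.005 -0.002 0 0 0 0;1 0.0036 -0.0015 0 0 0 0;1 0.002 -0.0005 0 0 0 0;1 0 0 0 0 0 0;1 0 0 0 0 0 0"

```text
t: 25.48
eef_pos: [0.526, -0.0652, 0.1359]
tool_rot: [-0.0, 0.984, -0.181, -0.0]
contact_force: [-0.6, -1.1, 3.8]
gripper_width: -0.002
```

```bash
python3 ph.py w13.png
```

```text
25.4833 [ 0.52604799 -0.06523416  0.13587621] [-0.64330564 -1.07691344  3.76758089] [185.68526293 281.40910019]
crop 150 256
```

View pics/w13.png

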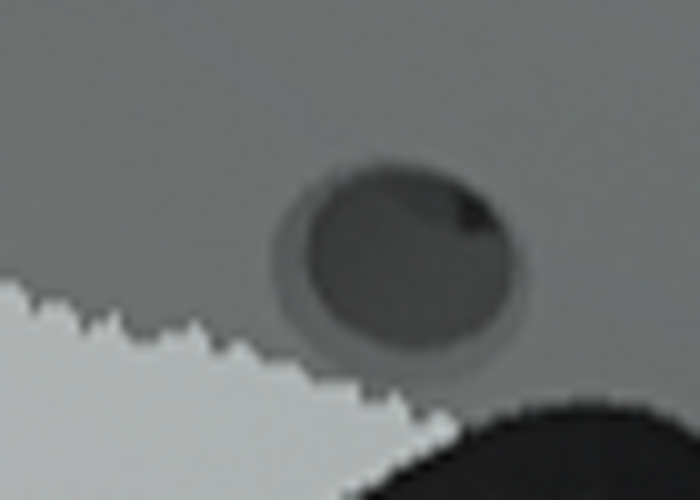

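```bash
python3 ang.py 400 270;python3 ang.py 411 257
```

```text
(np.float64(189.55), np.float64(282.55)) [ 0.47842763 -0.05710984  0.1365    ] 0.10588544883259196 -111.36352051950188
(np.float64(190.65), np.float64(281.25)) [ 0.47936108 -0.0565838   0.1365    ] 0.10505770331630525 -110.99392858178071
```

Request:
apply_moves --moves "1 0 0 -0.003 0 0 0;1 0 0 -0.003 0 0 0;1 0 0 -0.003 0 0 0;1 0 0 -0.003 0 0 0;1 0 0 -0.004 0 0 0;1 0 0 -0.004 0 0 0;1 0 0 -0.006 0 0 0;1 0 0 -0.02 0 0 0;1 0 0 -0.1 0 0 0;1 0 0 -0.12 0 0 0"

```text
t: 26.47
eef_pos: [0.5253, -0.0653, 0.168]
tool_rot: [0.0, 0.983, -0.181, -0.001]
contact_force: [0.7, -1.0, 0.7]
gripper_width: -0.002
```

Request:
apply_moves --moves "1 -0.13 0.174 0 0 0 0;1 -0.13 0.174 0 0 0 0;1 -0.12 0.172 0 0 0 0;1 0 0 0 0 0 0;1 0 0 0 0 0 0;1 0 0 0 0 0 0"

```text
t: 26.97
eef_pos: [0.4622, -0.107, 0.1686]
tool_rot: [-0.0, 0.984, -0.181, 0.001]
contact_force: [0.3, 0.4, 0.1]
gripper_width: 0.004
```

```bash
python3 chk.py w14.png
```

```text
26.9667 [ 0.46216931 -0.10701845  0.16860439] 275.43196436177607
145 [177, 177, 177, 177, 177, 177, 178, 179, 178, 178, 178, 179, 179, 179, 179, 179, 178, 179, 179, 179, 179, 179, 179, 180, 180, 180, 180, 179, 181, 180, 180, 181, 181, 180, 180, 181, 181, 181, 180, 181]
150 [177, 176, 177, 177, 177, 178, 179, 172, 166, 153, 147, 140, 141, 133, 139, 145, 152, 159, 174, 181, 180, 179, 180, 180, 180, 179, 179, 180, 180, 179, 180, 179, 179, 180, 180, 180, 180, 180, 180, 180]
154 [176, 177, 177, 165, 137, 134, 108, 75, 59, 61, 62, 62, 64, 63, 63, 63, 62, 61, 68, 100, 122, 120, 151, 182, 180, 179, 179, 179, 179, 180, 180, 180, 179, 179, 179, 180, 180, 180, 180, 180]
157 [177, 172, 138, 136, 108, 66, 45, 63, 62, 64, 63, 63, 63, 63, 63, 63, 63, 64, 63, 62, 61, 75, 122, 103, 167, 181, 179, 179, 179, 179, 179, 180, 179, 179, 180, 180, 180, 180, 180, 179]
160 [177, 143, 135, 118, 62, 56, 46, 64, 63, 64, 63, 62, 63, 62, 63, 62, 63, 63, 63, 63, 63, 56, 71, 120, 106, 176, 180, 180, 180, 179, 180, 179, 180, 179, 180, 179, 179, 179, 179, 179]
195 [92, 90, 89, 92, 155, 151, 151, 151, 151, 156, 157, 156, 156, 156, 156, 157, 157, 155, 157, 156, 156, 158, 158, 159, 152, 152, 153, 153, 153, 147, 147, 147, 140, 141, 142, 142, 136, 136, 137, 116]
198 [58, 58, 58, 57, 57, 50, 46, 57, 57, 56, 54, 55, 54, 55, 55, 55, 55, 55, 55, 55, 55, 45, 57, 57, 57, 57, 56, 57, 59, 58, 58, 58, 58, 59, 60, 60, 60, 61, 60, 58]
200 [58, 59, 60, 58, 59, 49, 48, 59, 59, 59, 59, 59, 58, 59, 59, 58, 59, 58, 59, 60, 60, 49, 60, 60, 59, 59, 60, 60, 60, 60, 59, 59, 60, 61, 61, 61, 62, 62, 59, 59]
205 [59, 58, 59, 59, 58, 48, 49, 59, 58, 58, 59, 59, 58, 59, 58, 60, 59, 59, 59, 59, 57, 54, 60, 59, 59, 60, 59, 60, 60, 60, 60, 60, 60, 60, 60, 60, 60, 61, 60, 60]
210 [58, 58, 58, 59, 59, 47, 47, 58, 59, 58, 58, 58, 59, 59, 58, 59, 59, 59, 59, 59, 53, 54, 59, 59, 59, 59, 59, 60, 58, 59, 60, 59, 60, 60, 60, 60, 60, 60, 58, 65]
```

View pics/w14.png

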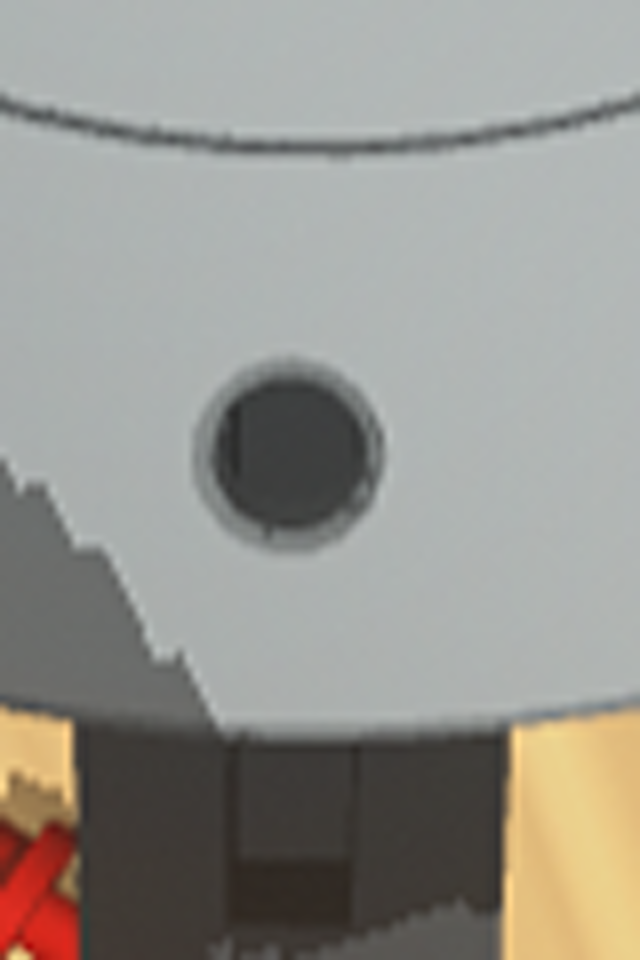

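```bash
python3 al.py 270.8 160.9 262.8 278.9 205 262.9 160
python3 - <<'E'
from h import *
w=read("wrist");g=cv2.cvtColor(w["image"],cv2.COLOR_RGB2GRAY)
print(w["obs"]["t"],w["obs"]["eef_pos"],g[160,256:286].tolist())
# pin from wrist
t=read("top"); s=read("side"); save(t,"t5.png",(360,190,440,260),8); save(s,"s5.png",(220,270,320,370),6)
for n in("pin_grip","socket"):
  for p in (t,s,w): print(n,[(a["location"],round(a["score"],2)) for a in nets.spot_point(p,n)[:3]])
E
```

```text
hole [ -2.34974362 -53.27845668  31.98041174] slot l,r [ -8.81878197 -16.84719312  61.44698265] [  2.94995481 -16.83371183  61.46257439] w 11.768736784570109 mid [ -2.93441358 -16.84045247  61.45477852] hole-slot x 0.5846699625071841
in-hole edge [ -8.29817404 -49.59622979  61.4700438 ]
27.0667 [ 0.46236098 -0.10671461  0.16822309] [175, 177, 177, 144, 135, 118, 62, 55, 45, 63, 64, 63, 63, 63, 62, 63, 63, 62, 64, 63, 63, 63, 63, 56, 69, 120, 104, 184, 179, 179]
pin_grip [([402.4, 232.7], 0.59)]
pin_grip [([232.7, 288.1], 0.74), ([251.9, 316.6], 0.53)]
pin_grip []
socket [([397.2, 235.5], 0.93), ([181.5, 250.2], 0.34)]
socket [([247.8, 325.8], 0.92), ([168.5, 311.5], 0.77), ([266.8, 241.4], 0.73)]
socket [([137.6, 347.9], 0.95)]
```

View pics/t5.png

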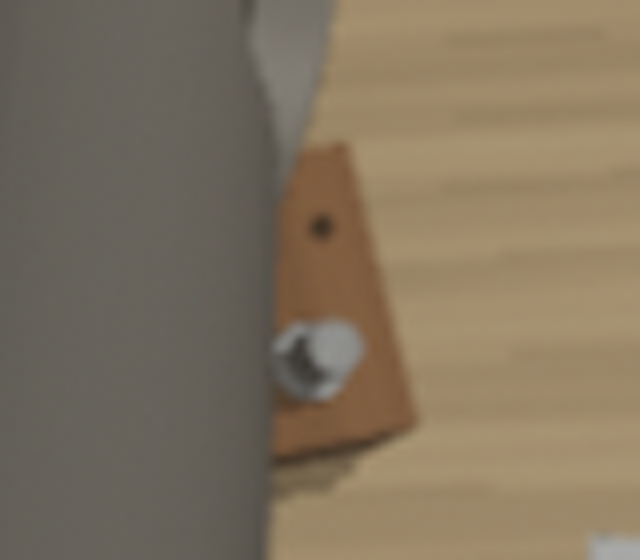

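View pics/s5.png

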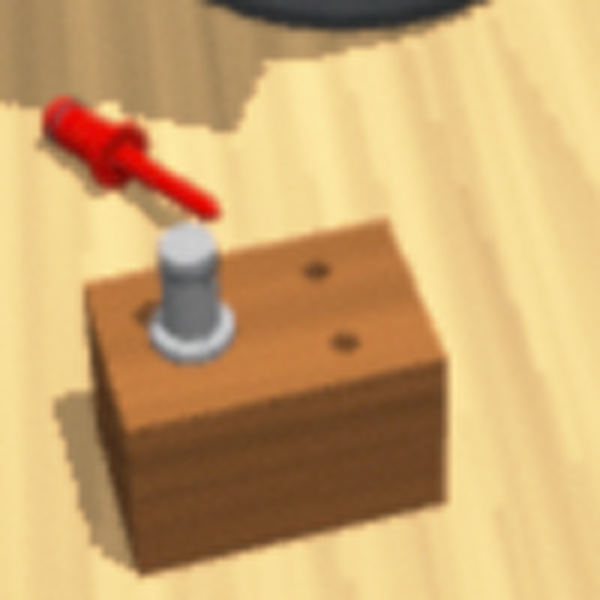

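Run:
```python
from h import *
t=read("top"); s=read("side")
a,b=(402.0,232.9),(250.9,310.4); print(tri(t,a,s,b),atz(t,a,.102),atz(s,b,.102))
a,b=(398.5,234.9),(251.3,324.6); print(tri(t,a,s,b),atz(t,a,.069),atz(s,b,.069))
o=bot.get_obs(); print(o["eef_pos"],o["q"])
```

```text
(array([ 0.42982857, -0.26125825,  0.10108727]), array([0.03207251, 0.27190138]), array([ 0.38803373, -0.08924374])) [ 0.43041543 -0.26099774  0.102     ] [ 0.42907889 -0.2623486   0.102     ]
(array([ 0.429407  , -0.26087973,  0.06583657]), array([0.05244962, 0.42982055]), array([ 0.61761151, -0.14091673])) [ 0.43013579 -0.26002301  0.069     ] [ 0.42812573 -0.26422527  0.069     ]
[ 0.46127014 -0.10733451  0.16777869] [-0.47492592  0.26259151  0.67347926  2.12178592 -0.22219183  0.82519691
 -0.02996277]
```

Request:
apply_moves --moves "0 0.07 0.27 0 0 0 0;0 0.07 0.27 0 0 0 0;0 0.07 0.26 0 0 0 0;-0.1 0 0.493 0 0 0 0;-0.1 0 0 0 0 0 0;-0.1 0 0 0 0 0 0;-0.1 0 0 0 0 0 0"

```text
t: 28.2
eef_pos: [0.4358, -0.2448, 0.1677]
tool_rot: [-0.0, 0.983, -0.181, -0.0]
contact_force: [0.7, 0.4, 0.4]
gripper_width: 0.549
```

Run:
```python
from h import *
w=read("wrist"); save(w,"w15.png"); o=w["obs"]; print(o["eef_pos"],o["gripper_width"])
print(proj(w,[.4297,-.2613,.102]))
g=cv2.cvtColor(w["image"],cv2.COLOR_RGB2GRAY)
```

```text
[ 0.43578286 -0.24477085  0.16767728] 0.5488245664563718
[275.21838788 245.67979655]
```

View pics/w15.png

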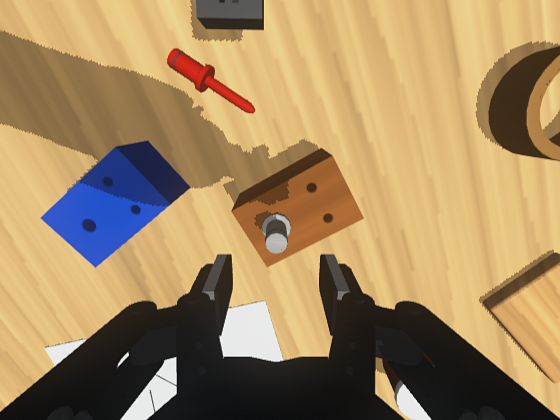

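Run:
```python
from h import *
w=read("wrist"); save(w,"w16.png",(240,190,320,270),8); o=w["obs"]; print(o["eef_pos"],o["gripper_width"]); np.savez("last.npz",pos=o["eef_pos"],rot=o["tool_rot"])
```

```text
[ 0.43620413 -0.24395343  0.16764353] 0.5494724373726453
```

View pics/w16.png

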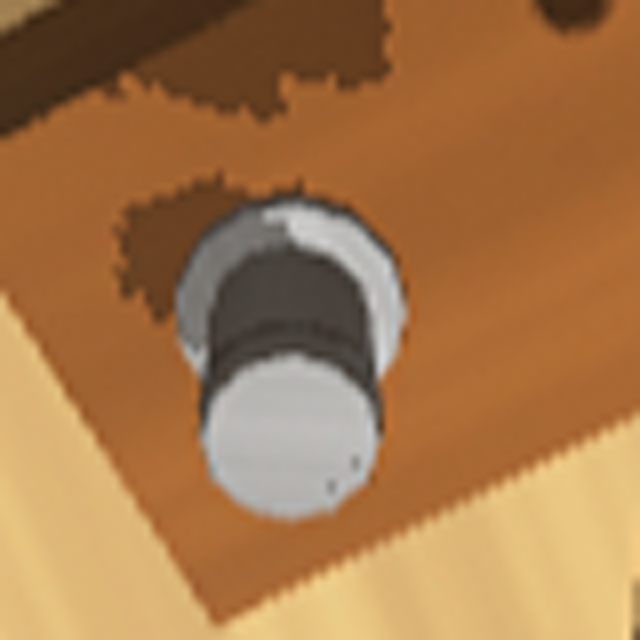

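Run:
```python
from h import *
w=read("wrist"); o=w["obs"]["tool_rot"]; M=R.from_quat(np.r_[o[1:],o[0]]).as_matrix(); p=w["obs"]["eef_pos"]; print(p)
for c,z in(((275.8,244.2),.102),((275.9,228.5),.069)):
    X=atz(w,c,z); print(X,(M.T@(X-p))*1e3)
```

```text
[ 0.43641672 -0.24355583  0.16764512]
[ 0.43126662 -0.25905251  0.102     ] [ 0.68668611 16.35913478 65.6342836 ]
[ 0.43145155 -0.25895665  0.069     ] [ 0.83768934 16.22545224 98.63432479]
```

Request:
apply_moves --moves "-0.1 0.006 0.141 0 0 0 0;-0.1 0 0 0.15 0 0 0;-0.1 0 0 0.2 0 0 0;-0.1 0 0 0.2 0 0 0;-0.1 0 0 0.15 0 0 0;-0.1 0 0 0.085 0 0 0;-0.1 0 0 0 0 0 0;-0.1 0 0 0 0 0 0;-0.1 0 0 0 0 0 0"

```text
t: 29.1
eef_pos: [0.4314, -0.2611, 0.0745]
tool_rot: [0.0, 0.984, -0.181, 0.001]
contact_force: [-0.1, 0.2, 0.3]
gripper_width: 0.549
```

Request:
apply_moves --moves "1 0 0 0 0 0 0;1 0 0 0 0 0 0;1 0 0 0 0 0 0;1 0 0 0 0 0 0;1 0 0 0 0 0 0;1 0 0 0 0 0 0" --force 50

```text
t: 29.6
eef_pos: [0.4311, -0.2612, 0.0746]
tool_rot: [-0.0, 0.984, -0.181, 0.001]
contact_force: [-1.0, 1.1, 7.4]
gripper_width: 0.193
```

Run:
```python
from h import *
w=read("wrist"); save(w,"w17.png"); s=read("side"); save(s,"s17.png",(180,220,340,380),4.5); print(w["obs"]["eef_pos"],w["obs"]["contact_force"],w["obs"]["gripper_width"])
```

```text
[ 0.43111247 -0.26121197  0.07457012] [-1.01665782  1.14290456  7.36359849] 0.1931969782725959
```

View pics/w17.png

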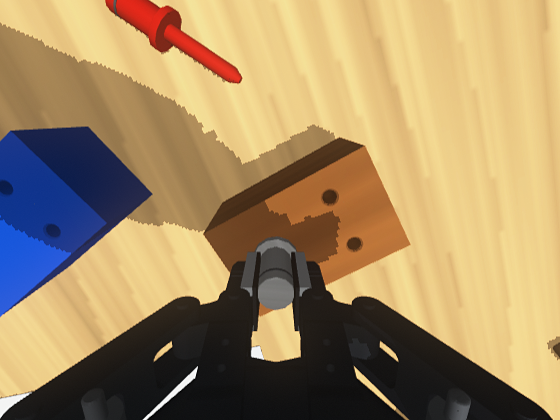

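View pics/s17.png

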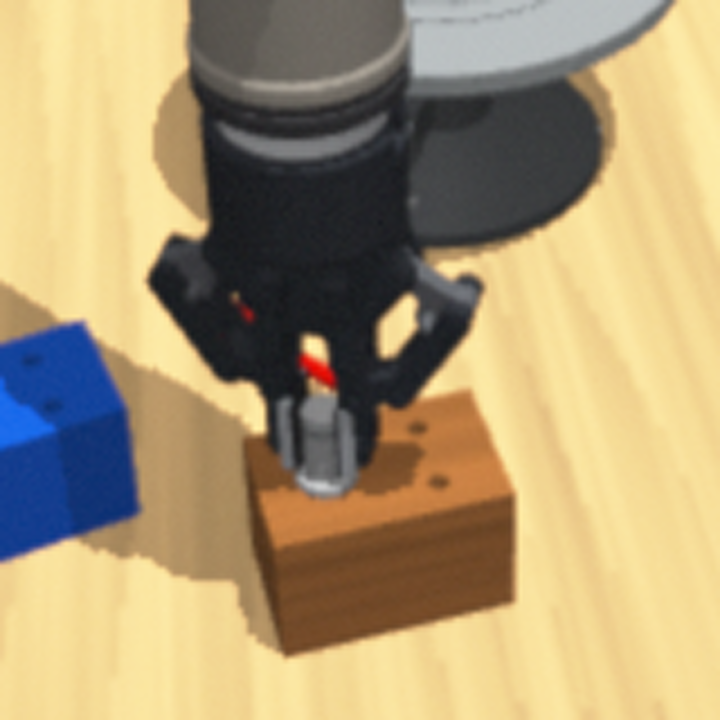

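Request:
apply_moves --moves "1 0 0 -0.08 0 0 0;1 0 0 -0.2 0 0 0;1 0 0 -0.25 0 0 0;1 0 0 -0.25 0 0 0;1 0 0 -0.25 0 0 0;1 0 0 -0.22 0 0 0;1 0 0 0 0 0 0"

```text
t: 30.28
eef_pos: [0.4328, -0.263, 0.229]
tool_rot: [0.0, 0.983, -0.181, 0.004]
contact_force: [0.9, 0.1, -1.9]
gripper_width: 0.195
```

Run:
```python
from h import *
w=read("wrist"); save(w,"w18.png",(200,200,350,320),5); s=read("side"); save(s,"s18.png",(180,160,340,340),4); print(w["obs"]["eef_pos"],w["obs"]["contact_force"],w["obs"]["gripper_width"])
```

```text
[ 0.43275059 -0.2629911   0.228986  ] [ 0.87485141  0.07338808 -1.88843782] 0.19471020140580186
```

View pics/s18.png

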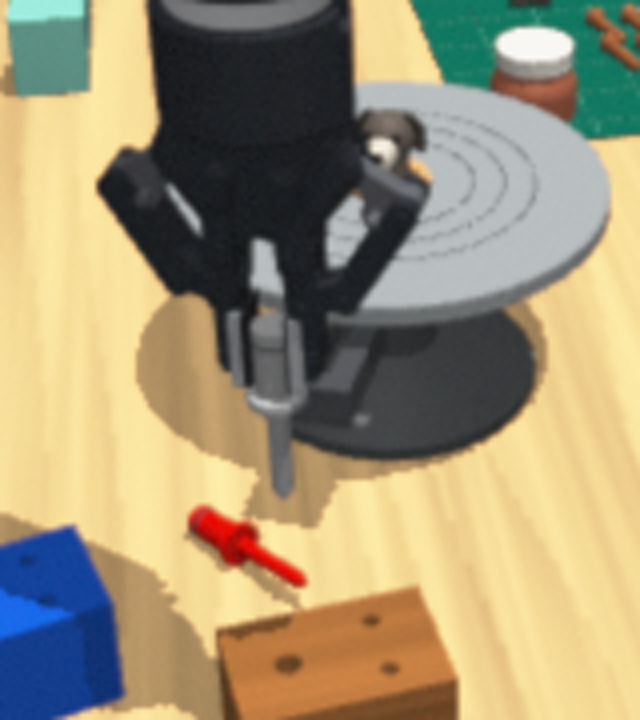

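View pics/w18.png

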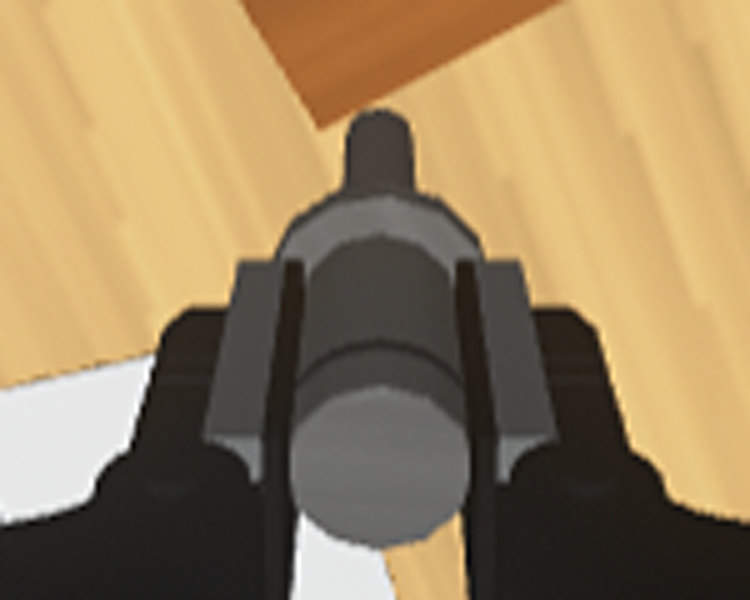

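Run:
```python
from h import *
w=read("wrist"); K,_=cam(w); m=np.array(w["mount"])
def tool(c,z):
    d=m[:3,:3]@np.linalg.inv(K)@np.array([c[0],c[1],1.]); o=m[:3,3]; return (o+d*(z-o[2])/d[2])*1e3
print("top",tool((200+379/5-.4,200+467/5-.4),-.0274))
print("tip far edge approx",tool((200+379/5-.4,200+118/5-.4),.0626))
print("tip lo",tool((200+379/5-.4,200+109/5-.4),.0626))
print("collar top center? ",tool((200+379/5-.4,200+192/5-.4),.0056), "collar near edge -> +13")
print(w["obs"]["eef_pos"],w["obs"]["tool_rot"])
```

```text
top [  0.33104053  -1.77146983 -27.4       ]
tip far edge approx [ 0.38376328 -2.22646877 62.6       ]
tip lo [ 0.38458021 -3.66307637 62.6       ]
collar top center?  [  0.35767962 -14.78865621   5.6       ] collar near edge -> +13
[ 0.43095881 -0.26115111  0.22485441] [-2.85991175e-04  9.83523568e-01 -1.80774035e-01  1.43434842e-03]
```

Request:
apply_moves --moves "1 -0.02 -0.15 0 0 0 0;1 -0.04 -0.28 0 0 0 0;1 -0.04 -0.29 0 0 0 0;1 -0.04 -0.29 0 0 0 0;1 -0.04 -0.29 0 0 0 0;1 -0.03 -0.25 0 0 0 0;1 -0.022 -0.1725 0 0 0 0;1 0 0 0 0 0 0;1 0 0 0 0 0 0;1 0 0 0 0 0 0;1 0 0 0.08 0 0 0;1 0 0 0 0 0 0"

```text
t: 31.43
eef_pos: [0.4766, -0.0591, 0.2123]
tool_rot: [0.0, 0.983, -0.182, -0.001]
contact_force: [-0.2, -0.5, -0.8]
gripper_width: 0.19
```

Run:
```python
from h import *
w=read("wrist"); save(w,"w19.png",(220,180,330,270),7); print(w["obs"]["eef_pos"],w["obs"]["tool_rot"],w["obs"]["contact_force"])
t=read("top");save(t,"t19.png",(280,180,360,240),10);s=read("side"); save(s,"s19.png",(200,140,340,290),4)
```

```text
[ 0.47663035 -0.0590967   0.21228353] [ 4.66695911e-04  9.83321063e-01 -1.81873452e-01 -1.23156449e-03] [-0.21831081 -0.49769113 -0.77755217]
```

View pics/w19.png

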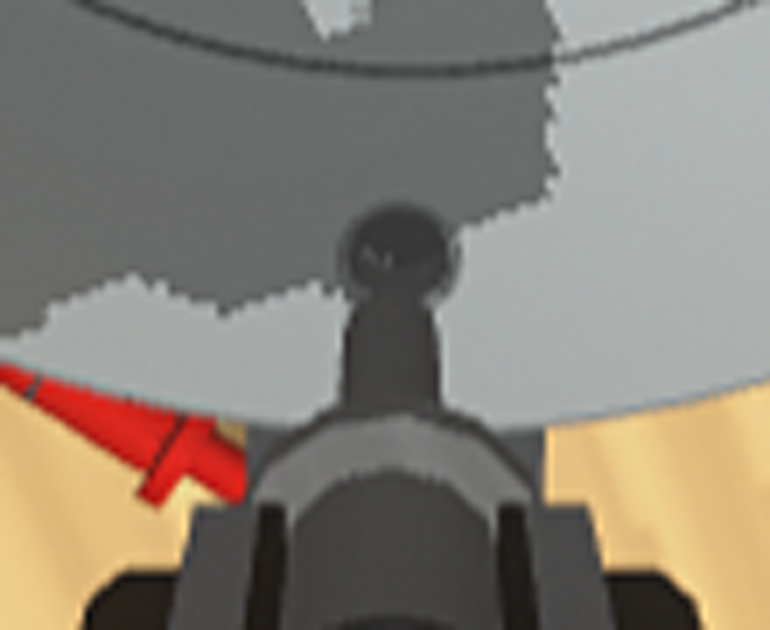

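View pics/s19.png

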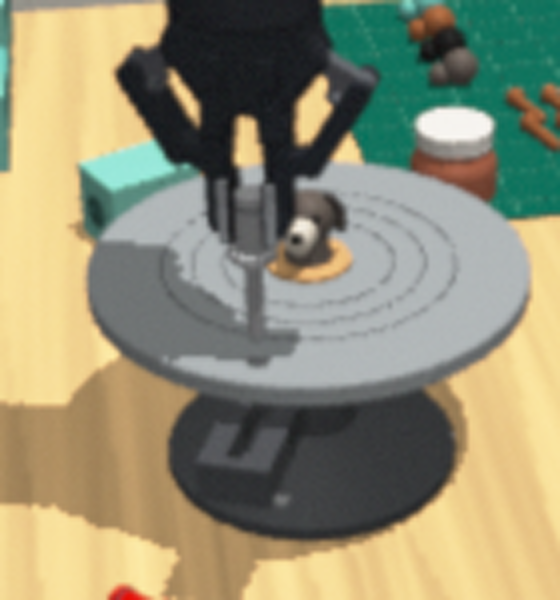

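Run:
```python
from h import *
for i in range(2): w=read("wrist")
save(w,"w20.png",(245,195,305,240),13); print(w["obs"]["eef_pos"],w["obs"]["tool_rot"],w["obs"]["contact_force"])
np.savez("last.npz",pos=w["obs"]["eef_pos"],rot=w["obs"]["tool_rot"])
```

```text
[ 0.47783335 -0.05861137  0.21388366] [ 1.16125537e-04  9.83404917e-01 -1.81424193e-01 -1.33665146e-04] [-0.77020847  0.24376972 -0.60802868]
```

View pics/w20.png

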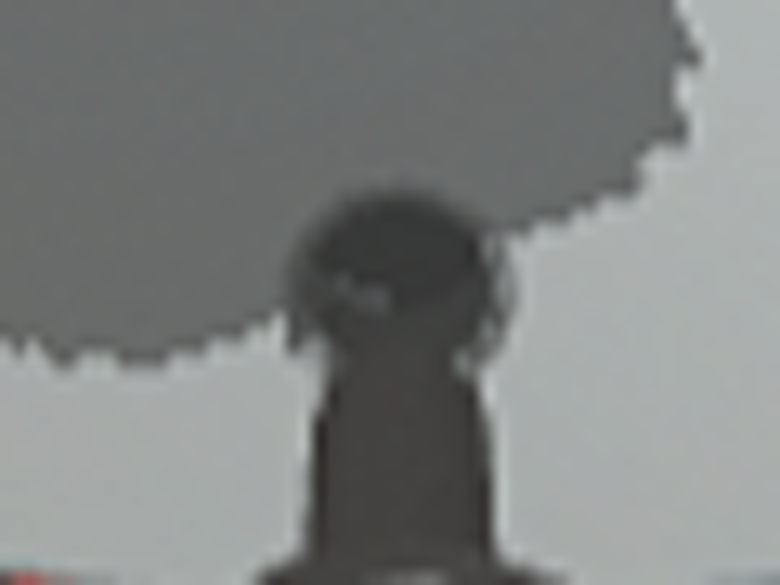

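Run:
```python
from h import *
w=read("wrist"); d=np.load("last.npz"); K,_=cam(w); m=np.array(w["mount"]); 
def tool(c,z):
    d=m[:3,:3]@np.linalg.inv(K)@np.array([c[0],c[1],1.]); o=m[:3,3]; return (o+d*(z-o[2])/d[2])*1e3
pl=float(d["pos"][2])-.1365
print("hole ctr",tool((275.3,216.0),pl),"hole top edge",tool((275.3,195+183/13-.5),pl),"outer dia",tool((245+505/13-.5,216),pl)[0]-tool((245+295/13-.5,216),pl)[0])
print("pin x",tool((245+402/13-.5,225),.05))
print(w["obs"]["eef_pos"])
```

```text
hole ctr [ 0.31207761 -2.83658638 77.38365818] hole top edge [ 0.31626084 -9.04773395 77.38365818] outer dia 12.88504342174308
pin x [ 0.39374027 -5.57184306 50.        ]
[ 0.47797977 -0.05841829  0.21405905]
```

Request:
apply_moves --moves "1 0 -0.004 0.04 0 0 0;1 0 0 0.05 0 0 0;1 0 0 0.015 0 0 0;1 0 0 0.015 0 0 0;1 0 0 0.015 0 0 0;1 0 0 0.015 0 0 0"

```text
t: 32.23
eef_pos: [0.4782, -0.0575, 0.1958]
tool_rot: [0.0, 0.984, -0.181, -0.0]
contact_force: [0.2, -0.8, -0.6]
gripper_width: 0.188
```

Request:
apply_moves --moves "1 0 0 0.01 0 0 0;1 0 0 0.01 0 0 0;1 0 0 0.01 0 0 0;1 0 0 0 0 0 0"

```text
t: 32.57
eef_pos: [0.4781, -0.0575, 0.1922]
tool_rot: [0.0, 0.984, -0.181, -0.0]
contact_force: [-0.9, -0.5, -0.2]
gripper_width: 0.191
```

Request:
apply_moves --moves "1 0 0 0.01 0 0 0;1 0 0 0.01 0 0 0;1 0 0 0.01 0 0 0;1 0 0 0.01 0 0 0;1 0 0 0 0 0 0"

```text
t: 32.98
eef_pos: [0.478, -0.0575, 0.1873]
tool_rot: [0.0, 0.984, -0.181, -0.0]
contact_force: [0.2, -0.4, -0.7]
gripper_width: 0.192
```

Request:
apply_moves --moves "1 0 0 0.012 0 0 0;1 0 0 0.012 0 0 0;1 0 0 0.012 0 0 0;1 0 0 0.012 0 0 0;1 0 0 0.012 0 0 0;1 0 0 0 0 0 0"

```text
t: 33.48
eef_pos: [0.478, -0.0575, 0.1801]
tool_rot: [0.0, 0.984, -0.181, -0.0]
contact_force: [0.4, -1.1, -1.2]
gripper_width: 0.195
```

Request:
apply_moves --moves "1 0 0 0.012 0 0 0;1 0 0 0.012 0 0 0;1 0 0 0.012 0 0 0;1 0 0 0.012 0 0 0;1 0 0 0.012 0 0 0;1 0 0 0 0 0 0"

```text
t: 33.98
eef_pos: [0.478, -0.0575, 0.1729]
tool_rot: [0.0, 0.984, -0.181, -0.0]
contact_force: [0.5, 0.7, -1.3]
gripper_width: 0.198
```

Request:
apply_moves --moves "1 0 0 0.008 0 0 0;1 0 0 0.008 0 0 0;1 0 0 0.008 0 0 0;1 0 0 0.008 0 0 0;1 0 0 0.008 0 0 0;1 0 0 0 0 0 0"

```text
t: 34.48
eef_pos: [0.4781, -0.0575, 0.1682]
tool_rot: [0.0, 0.984, -0.181, -0.0]
contact_force: [-0.2, 0.3, -0.3]
gripper_width: 0.191
```

Request:
apply_moves --moves "1 0 0 0.008 0 0 0;1 0 0 0.008 0 0 0;1 0 0 0.008 0 0 0;1 0 0 0.008 0 0 0;1 0 0 0.008 0 0 0;1 0 0 0 0 0 0"

```text
t: 34.98
eef_pos: [0.478, -0.0575, 0.1634]
tool_rot: [0.0, 0.984, -0.181, -0.0]
contact_force: [0.4, -0.1, -1.2]
gripper_width: 0.192
```

Request:
apply_moves --moves "1 0 0 0.008 0 0 0;1 0 0 0.008 0 0 0;1 0 0 0.008 0 0 0;1 0 0 0.008 0 0 0;1 0 0 0.008 0 0 0;1 0 0 0 0 0 0"

```text
t: 35.48
eef_pos: [0.4781, -0.0575, 0.1586]
tool_rot: [0.0, 0.984, -0.181, -0.0]
contact_force: [0.2, 0.1, -1.3]
gripper_width: 0.192
```

Request:
apply_moves --moves "1 0 0 0.008 0 0 0;1 0 0 0.008 0 0 0;1 0 0 0.008 0 0 0;1 0 0 0.008 0 0 0;1 0 0 0.008 0 0 0;1 0 0 0.008 0 0 0;1 0 0 0 0 0 0"

```text
t: 36.07
eef_pos: [0.478, -0.0575, 0.1528]
tool_rot: [0.0, 0.984, -0.181, -0.0]
contact_force: [-0.5, -0.0, -1.2]
gripper_width: 0.19
```

Request:
apply_moves --moves "1 0 0 0.005 0 0 0;1 0 0 0.005 0 0 0;1 0 0 0.005 0 0 0;1 0 0 0 0 0 0"

```text
t: 36.4
eef_pos: [0.4781, -0.0575, 0.1511]
tool_rot: [0.0, 0.984, -0.181, -0.0]
contact_force: [-0.3, -0.1, -1.0]
gripper_width: 0.191
```

Request:
apply_moves --moves "1 0 0 0.005 0 0 0;1 0 0 0.005 0 0 0;1 0 0 0 0 0 0"

```text
t: 36.65
eef_pos: [0.4781, -0.0575, 0.1499]
tool_rot: [0.0, 0.984, -0.181, -0.0]
contact_force: [-0.1, -0.0, -1.4]
gripper_width: 0.192
```

Request:
apply_moves --moves "1 0 0 0.004 0 0 0;1 0 0 0.004 0 0 0;1 0 0 0 0 0 0"

```text
t: 36.9
eef_pos: [0.4784, -0.0575, 0.1494]
tool_rot: [-0.0, 0.984, -0.181, 0.0]
contact_force: [-0.6, 0.1, 4.1]
gripper_width: 0.191
```

Request:
apply_moves --moves "1 0 0 0.004 0 0 0;1 0 0 0.004 0 0 0;1 0 0 0 0 0 0"

```text
t: 37.15
eef_pos: [0.4788, -0.0575, 0.149]
tool_rot: [-0.0, 0.984, -0.181, 0.0]
contact_force: [-2.9, 1.0, 10.9]
gripper_width: 0.193
```

Request:
apply_moves --moves "1 0 0 -0.004 0 0 0;1 0 0 0 0 0 0;0.4 0 0 0 0 0 0;0.2 0 0 0 0 0 0;0 0 0 0 0 0 0;0 0 0 0 0 0 0;0 0 0 0 0 0 0;0 0 0 0 0 0 0"

```text
t: 37.82
eef_pos: [0.4781, -0.0575, 0.1485]
tool_rot: [0.0, 0.984, -0.181, -0.0]
contact_force: [-0.5, -0.2, 0.9]
gripper_width: 0.505
```

Request:
apply_moves --moves "0 0 0 -0.05 0 0 0;0 0 0 -0.15 0 0 0;0 0 0 -0.2 0 0 0;0 0 0 -0.2 0 0 0;0 0 0 -0.2 0 0 0;0 0.02 0.25 -0.1 0 0 0;0 0.02 0.25 0 0 0 0;0 0 0.05 0 0 0 0;0 0 0 0 0 0 0"

```text
t: 38.57
eef_pos: [0.4584, -0.1232, 0.2572]
tool_rot: [-0.0, 0.983, -0.183, 0.0]
contact_force: [-0.3, -0.1, -0.3]
gripper_width: 0.5
```

Run:
```python
from h import *
w=read("wrist"); save(w,"w21.png"); s=read("side"); save(s,"s21.png",(190,150,350,280),4.8); t=read("top"); save(t,"t21.png",(260,160,380,250),6); print(w["obs"]["eef_pos"],w["obs"]["contact_force"],w["obs"]["t"])
z=.087
a=nets.spot_point(s,"pin_grip"); b=nets.spot_point(t,"pin_grip"); print(a,b)
print(proj(s,[.4785,-.0594,.177]),proj(t,[.4785,-.0594,.177]))
```

```text
[ 0.45835208 -0.12321484  0.25722673] [-0.31363934 -0.07584444 -0.33479778] 38.5667
[{'location': [230.4, 288.3], 'score': 0.66}] [{'location': [325.1, 212.1], 'score': 0.6}, {'location': [334.5, 252.8], 'score': 0.5}]
[264.49286627 213.98335766] [326.09833351 212.51582917]
```

View pics/w21.png

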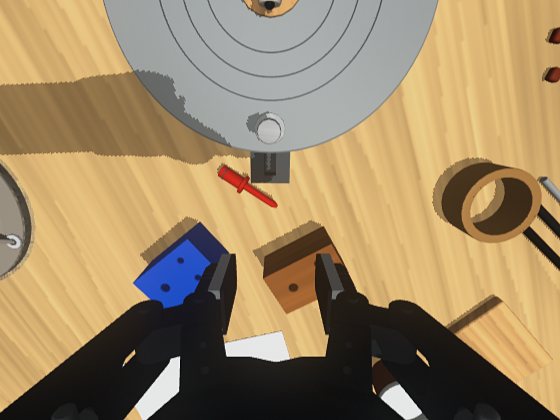

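View pics/s21.png

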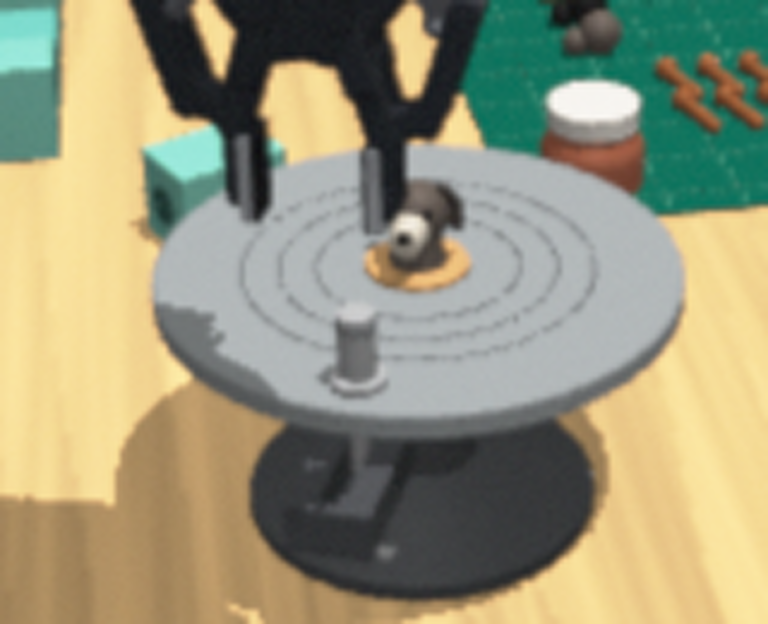

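```bash
python3 -c "
from station import bot
print(bot.hand_in()); print(bot.get_obs()['t'])"
```

```text
the job is handed in; nothing more can be done
None
the job is handed in; nothing more can be done
```

The wheel is stopped with its hole over the slot, and the lock pin stands released through it with its tip on the slot floor. I handed the job in at about 38.6 s with the arm clear.

- **Stopping the wheel:** I slowed it with the shut fingers on the plate, at about 2 N while braking and at most about 5 N in any reading. It then took several light drags to line the hole up, because each touchdown shifted the wheel a little. The last wrist picture before I fetched the pin showed the hole within about 0.2 mm of the slot by its edge inside the hole. An estimate from the slot's visible outer end gave 0.6 mm. Plate top is at about 136.5 mm.
- **Setting the pin:** I took the bare steel pin from the wooden block. It dropped through the hole and into the slot with no resistance. It met the floor within about 0.5 mm of the expected height, at 4 N rising to 11 N, and I backed off before opening the fingers.
- **Last checks:** The side and wrist pictures show the pin upright, with its shank in the slot and its collar just above the plate. The dog head was never touched. I did not measure the tape roll, mould block or tub again at the end, but I never went near them.
- **Things that disagreed:** In the side view the pin's top sits about 1.6 pixels (2–3 mm) lower than I calculated, which is about the size of the camera's calibration error. The red look-alike pin, standing at the start, was lying on its side in the picture at about 3 s. The arm was not near it then.

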